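# Pack the ellipsometer reference kit

## Task

Pack the ellipsometer's kit into its case. First take every sample holder from the sample changer, turning the carousel to bring each one to the opening in the clear shield, and set it chip up, flat in the bottom of a pocket of its own; then lay a lens unit across in each of the two bays, and last the brass alignment bar lengthways on top of both lens units between the foam end blocks. Shut the lid fully, and leave the other things on the bench where they are.

Things in the scene. Friction and masses are not known exactly. Their poses are not given: they have to be found in the camera images.
- case: Aluminium instrument case, fixed on the bench: 134 (its x) by 306 mm (its y), rim 60 mm up, walls 5 mm. Origin: centre of its underside; x points away from the robot to the lid's hinge, y along its length, z up. Foam insert: a trench along the middle of its length (blue floor 6 mm up, 52 mm wide in x) with three pockets; dark foam 34 mm high on both sides of it.
- pocket1 (a point): Centre of a sample holder resting in the pocket at the case's -y end (17 mm above the bench). Pockets are 52 mm square, 74 mm apart; between them ribs rise 6 mm above the trench floor, so fingers fit beside a holder along the case's y.
- pocket2 (a point): The same for the middle pocket. The alignment bar in place has its centre above this point, 72 mm above the bench; at each end of the case foam blocks up to 80 mm above the bench form a notch 51 mm wide for the bar's end, closed 140 mm from the case's centre.
- pocket3 (a point): The same as pocket1 for the pocket at the +y end of the case.
- bay1 (a point): Centre of a lens unit resting across the trench above pocket 1 (50 mm above the bench). The bay is 40 mm wide along the case's y between foam blocks 8 mm high, and 124 mm long along its x.
- bay2 (a point): The same for the bay above pocket 3.
- lid (a joint): Case lid, a hinged aluminium shell (134 by 306 mm, 28 mm deep): 0 is shut, it starts open at 1.65 to 1.85 rad, stop at 1.9. The friction hinge keeps it at any angle; about 4 N at the tab moves it. The hinge axis lies along the case's y, 67 mm along the case's x from its origin and 60 mm above the bench.
- lid_tab (a point): Centre of the black tab in the middle of the lid's free edge: 27 mm long, 60 mm wide along the hinge, 8 mm thick; 148 mm from the hinge axis. It points up when open, to the robot when shut (then 64 mm above the bench). Turns with the lid: its z is the outer side, facing away from the robot when open and up when shut.
- carousel (a joint): Angle of the changer's black disc (radius 117 mm, top face 40 mm above the bench), growing counter-clockwise seen from above, 0 at the start. Turns either way without end by its knob and stays where left (0.06 N m friction). Six nests 60 degrees apart, 86 mm from the axis, each with three pins 5 mm high around the holder.
- knob (a point): Centre of the round knob on the carousel's axis, turning with it: 32 mm diameter, 30 mm tall, its top 130 mm above the bench, clear above the shield: leave the gripper room beside it.
- opening (a point): Centre (51 mm above the bench) of a holder whose nest faces the opening. Axes: x from here to the carousel axis, z up. A fixed clear shield (260 mm square, 78 to 82 mm above the bench) covers the disc but for a slot 116 mm wide between red edges, from the side nearest the robot to 25 mm past the axis. A holder can only be lifted out near this point.
- sample1 (a point): Centre of the sample holder with the purple chip: aluminium disc, 46 mm diameter, 22 mm tall, 90 g, chip on its upper face (z up). At the start it sits in a nest of the carousel. Two or three of the four holders are present; the others are None.
- sample2 (a point): Centre of the sample holder with the blue chip: aluminium disc, 46 mm diameter, 22 mm tall, 90 g, chip on its upper face (z up). At the start it sits in a nest of the carousel. Two or three of the four holders are present; the others are None.
- sample3 (a point): Centre of the sample holder with the gold chip: aluminium disc, 46 mm diameter, 22 mm tall, 90 g, chip on its upper face (z up). At the start it sits in a nest of the carousel. Two or three of the four holders are present; the others are None.
- sample4 (a point): Centre of the sample holder with the green chip: aluminium disc, 46 mm diameter, 22 mm tall, 90 g, chip on its upper face (z up). At the start it sits in a nest of the carousel. Two or three of the four holders are present; the others are None.
- lens1 (a point): Centre of a focusing lens unit (the two are alike, either bay will do, any side up): grey block 32 mm square in section and 72 mm long, with a black and white barrel of 28 mm diameter at each end, 100 mm long in all along its y. About 0.11 to 0.22 kg. Starts lying on the bench, centre 16 mm up.
- lens2 (a point): Centre of a focusing lens unit (the two are alike, either bay will do, any side up): grey block 32 mm square in section and 72 mm long, with a black and white barrel of 28 mm diameter at each end, 100 mm long in all along its y. About 0.11 to 0.22 kg. Starts lying on the bench, centre 16 mm up.
- bar (a point): Centre of the alignment bar: flat brass bar 268 mm long (its y), 40 mm wide (its x), 12 mm thick (its z), about 0.3 kg. Starts lying flat on the bench.
- mouse: Black computer mouse, a bystander to leave where it is; origin at the centre of its underside.
- wafer_box_b: Upper of two stacked round clear wafer boxes, a bystander to leave where it is; origin at the centre of its underside.
- tweezers: Steel tweezers, a bystander to leave where it is; origin at the centre of its underside.
- power_brick: Black power supply, a bystander to leave where it is; origin at the centre of its underside.
- ball_driver: Red-handled driver, a bystander to leave where it is; origin at the centre of its underside.
- tissue_pack: Red and black tissue pack, a bystander to leave where it is; origin at the centre of its underside.
There are look-alikes about, which are no part of the job. What is shaped like the part that bears sample1 but red is not meant.

How it is judged:
By the outcome, as a careful person would: the job done as asked, in the order asked, and still so for the second after the job is handed in, with the robot touching nothing.
Of holder1, holder2, holder3, holder4 only 2 to 3 are there at a start; the rules pass over those that are not, and their reading is None.
At some moment in a run one of lens_unit1, lens_unit2, alignment_bar may be knocked a few centimetres aside while the robot is not near it.
Once in a run the grip may slacken for a moment while it holds something.
It also fails if it takes over 210 s, if anything falls off the work surface, if the arm or the gripper's body presses on something with over 40 N, if the wrist force passes 120 N, or if a joint passes its speed limit or range.

## Robot

A 6-joint arm with a two-finger parallel gripper is mounted at the origin on the work surface. World frame = base frame: x ahead of the robot, y to its left, z up, the work surface at z = 0. Lengths are in m, angles in rad, forces in N, time in s.
With the tool pointing down it reaches from about 0.3 to 0.775 m from the base axis. Payload 14.6 kg.
Tool frame: the origin (TCP) lies on the centre line of the jaws, within the pads' length; the fingertips stand 25 mm ahead of it and the grasp point (between the pads) lies 6 mm ahead of it (ctrl.tip_reach is the distance from the TCP to the fingertips, in m); z points along the fingers, y is the line along which they close (so a half turn about z gives the same grasp; the last joint's range is limited). The gripper opens to 94 mm and grips with 3 to 60 N. Pads are 16 mm wide; open, the fingers measure 119 mm over their backs; the gripper's body (75 mm by 177 mm) begins 78 mm behind the grasp point.
Start: joints at [1.228, 0.3, 1.521, -0, 1.321, -0.067], TCP at [0.15, 0.529, 0.23] pointing down, gripper open.
Joint ranges: [-3.03, 3.03], [-0.79, 2.21], [0.23, 2.52], [-1.04, 4.18], [0, 3.07], [-2.55, 2.55]. Speed limits (rad/s): [2.22, 2.22, 2.57, 3.14, 3.14, 3.14].

## Interface

Orientations are given as [roll, pitch, yaw] about the fixed x, y, z axes, in that order (R = Rz(yaw) Ry(pitch) Rx(roll)).
In Python, from station import ctrl gives the robot as it stands. The module is installed in compiled form; this text tells all that it offers.
- The arm moves only by the tool apply_moves, never from a script. Its argument "deltas" is a list of rows, each a list of 7 numbers: the closure in counts, from 0 (fully open) to 255 (shut), then the shift along the world's x, y, z in cm, then the turn, a rotation vector about the world's x, y, z in rad. In form: [[jaw, tx, ty, tz, ax, ay, az], ...]. A call has 1 to 10 rows; each row shifts and turns the commanded pose from where the row before left it; what a row does not reach is not made up. A row lasts 1/10 s, in which the tool goes at most 50 mm and 8.59 degrees, less where a joint would pass 70% of its speed; a pose out of reach is approached as far as the arm can. A call with a gripper value outside its range is refused whole. The fingers move at their own pace and stop on an object; "grip_force" is the grip in N (left out, the last holds). Time passes only in rows, so rows that do not move let the fingers close. It gives the time, the measured TCP pose, the force, the opening and the grip force at its end, in the units of the state.
- ctrl.get_obs(): the state, without advancing time (a new reading comes with each control period).
- ctrl.camera(name): name is "side" or "top" or "wrist"; returns a dict with "img" (400x640x3 uint8, red, green, blue), "K" (3x3 intrinsics, pixels), "pose" (4x4, takes a point from camera to world coordinates); the wrist camera has in their place "hand_eye" (4x4, takes a point from camera to tool coordinates, whose origin is the TCP and whose axes are the flange's). Camera axes: x right, y up, looking along -z (the intrinsics and any distortion apply to the point x, -y, -z); pixel columns grow to the right and rows downward; lengths in m; the calibration is good to about 2 mm. The wrist camera is an equidistant fisheye: a pixel r from the principal point sees the ray r / f radians off the axis. A picture is of the moment at which its call begins: read the wrist's pose just before it. There is no depth.
- ctrl.hand_in(): hands the job in; it is judged then, once.
The state is a dict: "time_s": time; "qpos": joint angles; "joint_vel": joint speeds; "tau": joint torques, N m; "ee_pos": TCP position; "eef_rot": TCP orientation; "force": force on the tool from outside, world axes, zero at the start; "moment": the same for the moment, N m; "grip_width": finger opening in m; "grip_force": force on a finger pad.
Only numpy, scipy, OpenCV 4.12 (cv2) and the standard library are available. Lean on these libraries where they do the work, as an engineer would, in place of code of your own. Each camera call takes 0.05 s, during which the arm holds its last target. There are 200 camera calls.

## Working session

There is one attempt and no reset: what is moved stays moved. The work goes in short steps, Python scripts to look and compute and a tool call to move; the robot and the scene stay as the last step left them, time stands still between calls to the robot, and variables do not carry over. Pictures are saved under pics/ and viewed, at most 14 in all, crops included, and the job is handed in when it is done.

Besides the shell and the picture viewer there is one more tool, called after "Call:" as a command line: name --pt "numbers of a row" for each row, then --argument value for the rest. apply_moves: Moves the arm, as the interface text tells. Its arguments: {"type":"object","properties":{"deltas":{"type":"array"},"grip_force":{"type":"number"}},"required":["deltas"]}

```bash
mkdir -p pics && cat > h.py <<'E'
import numpy as np, cv2
from station import ctrl
from scipy.spatial.transform import Rotation as R
def snap(n,f):
    o=ctrl.get_obs(); c=ctrl.camera(n); cv2.imwrite('pics/'+f+'.png',c['img'][:,:,::-1])
    if 'pose' not in c:
        T=np.eye(4);T[:3,:3]=R.from_euler('xyz',o['eef_rot']).as_matrix();T[:3,3]=o['ee_pos']
        c['pose']=T@c['hand_eye'];c['fish']=1
    np.savez('pics/'+f+'.npz',K=c['K'],pose=c['pose'],fish=c.get('fish',0)); return c
def px(f,u,v,z):
    "pixel -> world at height z"
    c=np.load('pics/'+f+'.npz');K=c['K'];P=c['pose']
    x=(u-K[0,2])/K[0,0];y=(v-K[1,2])/K[1,1]
    if c['fish']:
        r=np.hypot(x,y)+1e-9; d=np.array([x/r*np.sin(r),-y/r*np.sin(r),-np.cos(r)])
    else: d=np.array([x,-y,-1])
    d=P[:3,:3]@d;o=P[:3,3]; return np.round(o+d*(z-o[2])/d[2],4)
def proj(f,p):
    c=np.load('pics/'+f+'.npz');K=c['K'];P=c['pose']
    q=P[:3,:3].T@(np.array(p)-P[:3,3]);x,y,z=q[0],-q[1],-q[2]
    if c['fish']:
        r=np.hypot(x,y);t=np.arctan2(r,z);return np.round([K[0,2]+K[0,0]*t*x/r,K[1,2]+K[1,1]*t*y/r],1)
    return np.round([K[0,2]+K[0,0]*x/z,K[1,2]+K[1,1]*y/z],1)
def show(f,g,x0,y0,x1,y1,s):
    im=cv2.imread('pics/'+f+'.png')[y0:y1,x0:x1];cv2.imwrite('pics/'+g+'.png',cv2.resize(im,None,fx=s,fy=s,interpolation=cv2.INTER_CUBIC))
E
python3 - <<'E'
from h import *
for n in ['top','side','wrist']:
    c=snap(n,n+'0');print(n,c['K'].tolist(),np.round(c['pose'],3).tolist())
a=[cv2.imread('pics/%s0.png'%n) for n in('top','side')]
cv2.imwrite('pics/t0.png',cv2.resize(a[0],(800,500),interpolation=cv2.INTER_CUBIC))
cv2.imwrite('pics/s0.png',cv2.resize(a[1],(800,500),interpolation=cv2.INTER_CUBIC))
print(ctrl.get_obs())
E
```

```text
top [[450.4871627938968, 0.0, 321.72579427007156], [0.0, 450.4871627938968, 198.90234524008778], [0.0, 0.0, 1.0]] [[-0.003, 0.999, -0.042, 0.498], [-1.0, -0.002, 0.02, 0.003], [0.02, 0.042, 0.999, 1.154], [0.0, 0.0, 0.0, 1.0]]
side [[378.5803002371309, 0.0, 317.8152769008681], [0.0, 378.5803002371309, 192.70788052678978], [0.0, 0.0, 1.0]] [[0.779, 0.35, -0.52, -0.015], [-0.627, 0.41, -0.662, -0.701], [-0.018, 0.842, 0.539, 0.683], [0.0, 0.0, 0.0, 1.0]]
wrist [[309.70691628693146, 0.0, 316.84145292298916], [0.0, 309.70691628693146, 199.27422765137732], [0.0, 0.0, 1.0]] [[0.273, -0.923, -0.271, 0.07], [0.962, 0.261, 0.078, 0.55], [-0.001, -0.282, 0.959, 0.384], [0.0, 0.0, 0.0, 1.0]]
{'time_s': 0.15, 'qpos': array([ 1.22835911e+00,  3.00354212e-01,  1.52143667e+00,  3.77779450e-06,
        1.32068267e+00, -6.65939312e-02]), 'joint_vel': array([ 3.76110791e-04, -8.72665046e-04, -1.81504667e-03,  4.33848412e-04,
        6.62319402e-05, -6.68439653e-04]), 'tau': array([ 1.96799207e-03, -5.31961048e+01, -3.52825499e+01,  7.07646087e-02,
        2.35510507e-02, -7.81110907e-05]), 'ee_pos': array([0.14973738, 0.52904397, 0.23001152]), 'eef_rot': array([-3.14071395e+00, -6.22705272e-05,  2.86574840e+00]), 'force': array([-0.20079676, -0.18339545,  0.67407618]), 'moment': array([ 0.03004972, -0.00106076,  0.02722267]), 'grip_force': 0.0, 'grip_width': 0.09403070136505824}
```

View pics/t0.png

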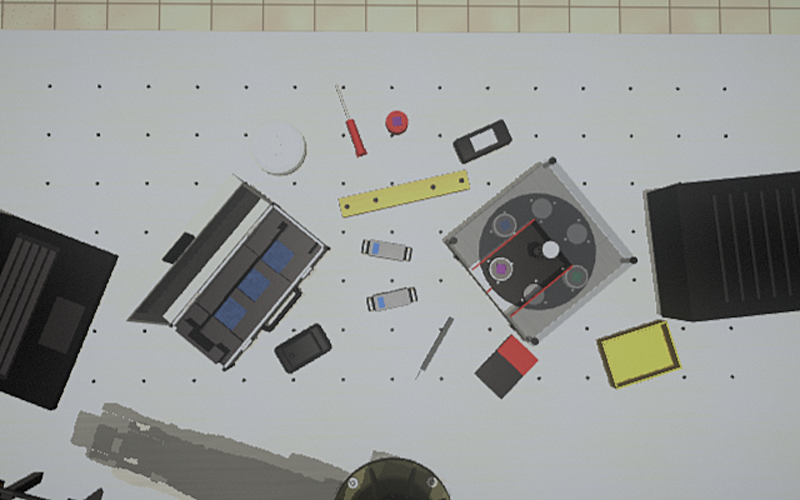

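View pics/s0.png

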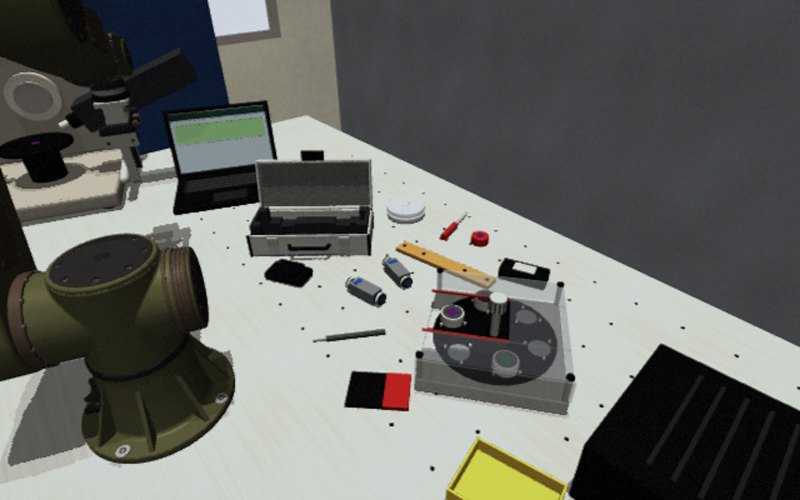

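```bash
python3 - <<'E'
from h import *
show('top0','tc',100,132,300,282,4)
show('top0','tk',340,118,520,280,3.7)
E
```

```text
(no output)
```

View pics/tc.png

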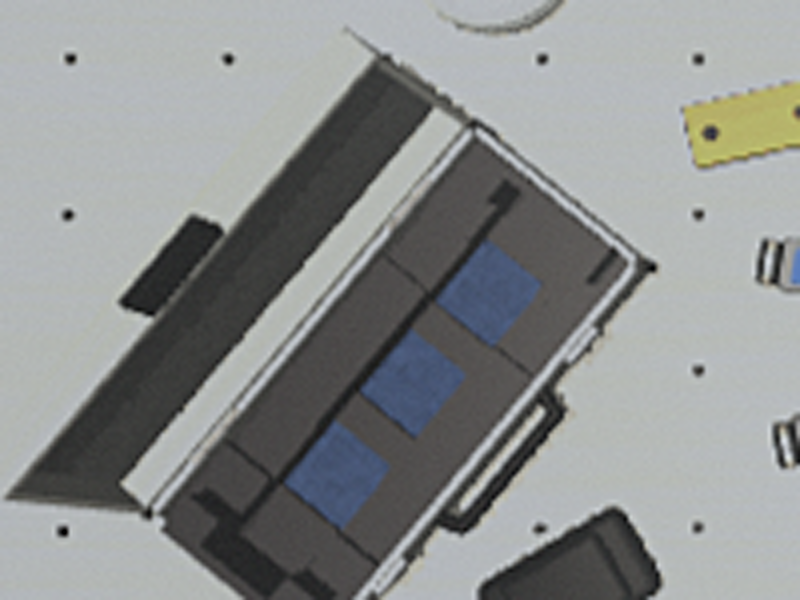

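View pics/tk.png

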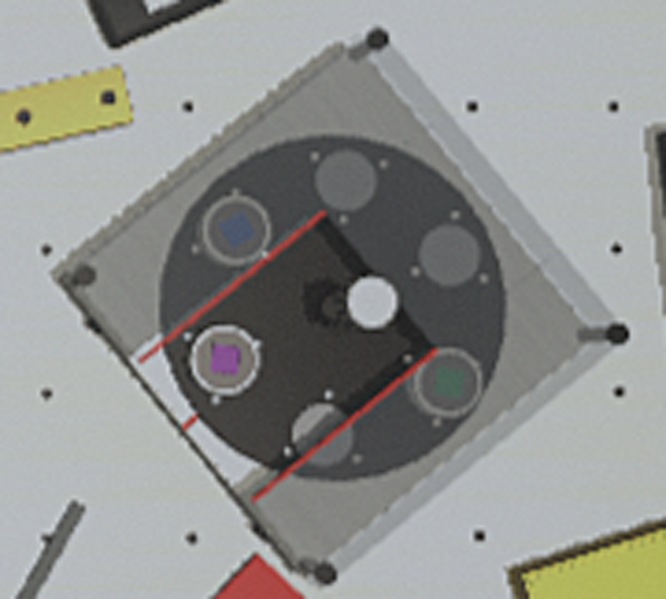

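```bash
python3 - <<'E'
from h import *
tc=lambda u,v,z:px('top0',100+u/4-.4,132+v/4-.4,z)
tk=lambda u,v,z:px('top0',340+u/3.7-.4,118+v/3.7-.4,z)
t0=lambda u,v,z:px('top0',u/1.25,v/1.25,z)
print('case hinge-y',tc(473,125,.06),'front-y',tc(648,266,.06),'hinge+y',tc(152,515,.06))
print('pk',tc(488,292,.006),tc(412,382,.006),tc(336,474,.006))
print('tab',tc(172,265,.2))
print('knob',tk(373,302,.13),'disc',tk(332,306,.04),'posts',[tk(u,v,.082) for u,v in((378,38),(618,333),(325,573),(82,275))])
print('purple',tk(225,358,.062),'blue',tk(236,229,.062),'green',tk(449,380,.062))
print('red',tk(140,360,.082),tk(326,212,.082),tk(255,498,.082),tk(435,350,.082))
print('bar',t0(339,198,.012),t0(466,171,.012),t0(469,187,.012),t0(343,216,.012))
print('lens',t0(387,250,.032),t0(363,246,.03),t0(411,255,.03),t0(391.5,299,.032),t0(368,304,.03),t0(416,294,.03))
E
```

```text
case hinge-y [0.6321 0.2329 0.06  ] front-y [0.5462 0.1267 0.06  ] hinge+y [0.3975 0.423  0.06  ]
pk [0.5323 0.2341 0.006 ] [0.4755 0.2816 0.006 ] [0.4177 0.3289 0.006 ]
tab [0.5412 0.3606 0.2   ]
knob [ 0.5396 -0.2892  0.13  ] disc [ 0.5406 -0.2871  0.04  ] posts [array([ 0.7136, -0.3086,  0.082 ]), array([ 0.521 , -0.4624,  0.082 ]), array([ 0.3673, -0.2694,  0.082 ]), array([ 0.5594, -0.1143,  0.082 ])]
purple [ 0.5057 -0.2102  0.062 ] blue [ 0.5907 -0.2184  0.062 ] green [ 0.4908 -0.3582  0.062 ]
red [ 0.5045 -0.1513  0.082 ] [ 0.6    -0.2731  0.082 ] [ 0.4155 -0.2247  0.082 ] [ 0.5103 -0.3427  0.082 ]
bar [0.6492 0.1081 0.012 ] [ 0.7045 -0.1512  0.012 ] [ 0.6716 -0.1571  0.012 ] [0.6125 0.0999 0.012 ]
lens [0.5424 0.0106 0.032 ] [0.5506 0.0585 0.03  ] [ 0.5323 -0.0373  0.03  ] [0.445  0.0019 0.032 ] [0.4352 0.0486 0.03  ] [ 0.4546 -0.0469  0.03  ]
```

Call:
apply_moves --pt "60 1.95 -4.09 0 0 0 -0.044" --pt "60 1.95 -4.09 0 0 0 -0.044" --pt "60 1.95 -4.09 0 0 0 -0.044" --pt "60 1.95 -4.09 0 0 0 -0.044" --pt "60 1.95 -4.09 0 0 0 -0.044" --pt "60 1.95 -4.09 0 0 0 -0.044" --pt "60 1.95 -4.09 0 0 0 -0.044" --pt "60 1.95 -4.09 0 0 0 -0.044" --pt "60 1.95 -4.09 0 0 0 -0.044" --pt "60 1.95 -4.09 0 0 0 -0.044" --grip_force 30

```text
time_s: 1.15
ee_pos: [0.3451, 0.1184, 0.2306]
eef_rot: [3.141, 0.0, 2.424]
force: [0.7, 0.2, 0.5]
grip_width: 0.0719
grip_force: 0.0
```

Call:
apply_moves --pt "60 1.95 -4.09 0 0 0 -0.044" --pt "60 1.95 -4.09 0 0 0 -0.044" --pt "60 1.95 -4.09 0 0 0 -0.044" --pt "60 1.95 -4.09 0 0 0 -0.044" --pt "60 1.95 -4.09 0 0 0 -0.044" --pt "60 1.95 -4.09 0 0 0 -0.044" --pt "60 1.95 -4.09 0 0 0 -0.044" --pt "60 1.95 -4.09 0 0 0 -0.044" --pt "60 1.95 -4.09 0 0 0 -0.044" --pt "60 0 0 0 0 0 0"

```text
time_s: 2.15
ee_pos: [0.5209, -0.2516, 0.2288]
eef_rot: [-3.14, -0.001, 2.025]
force: [-1.2, 0.5, -0.2]
grip_width: 0.0719
grip_force: 0.0
```

```bash
python3 - <<'E'
from h import *
snap('wrist','w1');show('w1','w1b',0,0,640,400,1.25)
for p in [(.54,-.2885,.13),(.4866,-.2211,.062),(.5057,-.2102,.062)]: print(proj('w1',p)*1.25)
o=ctrl.get_obs();print(o['ee_pos'],np.degrees(o['eef_rot']),o['time_s'])
E
```

```text
[399.375 313.625]
[377.  185.5]
[403.25 183.75]
[ 0.52026648 -0.24956884  0.22906933] [-1.79933869e+02 -9.38192431e-02  1.16154253e+02] 2.2
```

View pics/w1b.png

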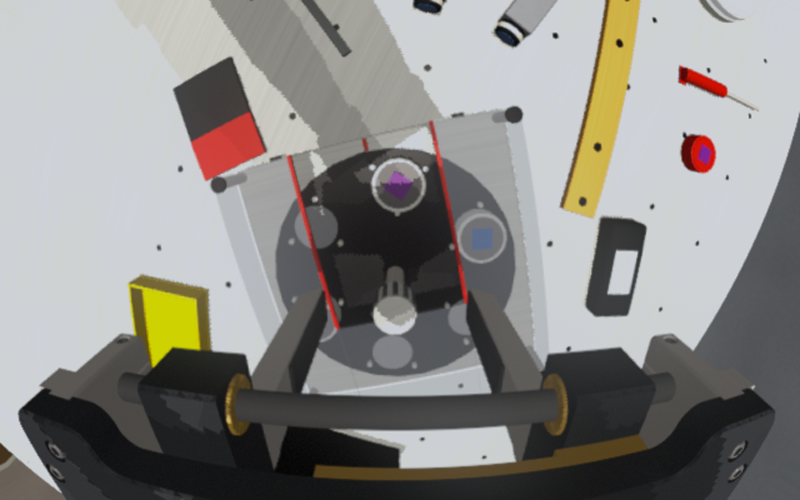

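```bash
python3 - <<'E'
from h import *
print(px('w1',395/1.25,318/1.25,.13),px('w1',398/1.25,185/1.25,.062),px('w1',482/1.25,237/1.25,.062),px('w1',330/1.25,322/1.25,.062))
E
```

```text
[ 0.5387 -0.2931  0.13  ] [ 0.5022 -0.2131  0.062 ] [ 0.5876 -0.221   0.062 ] [ 0.5007 -0.355   0.062 ]
```

Call:
apply_moves --pt "60 1.0 -2.1 0 0 0 0" --pt "60 0.92 -2.0 -2 0 0 0" --pt "60 0 0 -4 0 0 0" --pt "60 0 0 -3.9 0 0 0" --pt "200 0 0 0 0 0 0" --pt "200 0 0 0 0 0 0" --pt "200 0 0 0 0 0 0" --pt "200 0 0 0 0 0 0.128" --pt "200 0 0 0 0 0 0.128" --pt "200 0 0 0 0 0 0"

```text
time_s: 3.2
ee_pos: [0.5384, -0.2904, 0.1339]
eef_rot: [-3.138, 0.002, 2.29]
force: [-16.1, -9.5, 4.4]
grip_width: 0.0315
grip_force: 30.0
```

```bash
python3 - <<'E'
from h import *
o=ctrl.get_obs();print(o['ee_pos'],np.degrees(o['eef_rot']),o['time_s'],o['grip_width'],o['force'])
snap('wrist','w2');snap('top','t2');show('w2','w2b',160,40,480,280,2.5)
E
```

```text
[ 0.53839405 -0.29039317  0.13389165] [-1.79810132e+02  9.80177249e-02  1.31234810e+02] 3.2 0.031502368380684785 [-16.08442769  -9.48330298   4.40026432]
```

View pics/w2b.png

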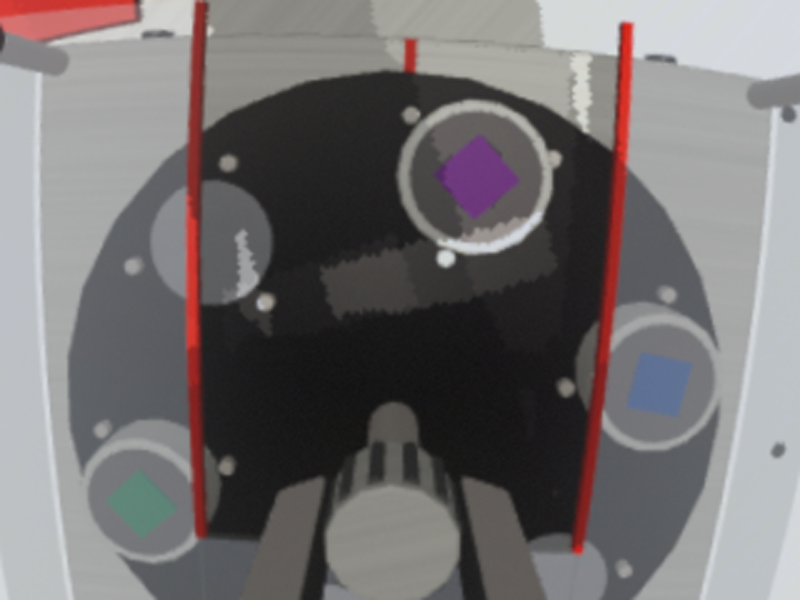

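```bash
python3 - <<'E'
from h import *
w=lambda u,v,z:px('w2',160+u/2.5,40+v/2.5,z)
print(w(475,177,.062),w(477,177,.062),w(655,384,.062),w(137,503,.062),'knob',w(392,540,.13))
print('red',w(201,5,.082),w(626,25,.082),w(200,535,.082),w(578,550,.082),w(410,50,.082))
E
```

```text
[ 0.5011 -0.214   0.062 ] [ 0.5016 -0.2136  0.062 ] [ 0.5862 -0.2219  0.062 ] [ 0.4873 -0.3634  0.062 ] knob [ 0.5362 -0.2901  0.13  ]
red [ 0.4128 -0.2268  0.082 ] [ 0.5015 -0.1553  0.082 ] [ 0.508  -0.3465  0.082 ] [ 0.5977 -0.2744  0.082 ] [ 0.4643 -0.2011  0.082 ]
```

Call:
apply_moves --pt "200 -0.12 -0.1 0 0 0 0" --pt "200 0 0 0 0 0 0.064" --pt "200 0 0 0 0 0 0.064" --pt "200 0 0 0 0 0 0.064" --pt "200 0 0 0 0 0 0.064" --pt "200 0 0 0 0 0 0" --grip_force 40

```text
time_s: 3.9
ee_pos: [0.5383, -0.2904, 0.1339]
eef_rot: [-3.141, 0.002, 2.544]
force: [-5.9, -2.1, 2.8]
grip_width: 0.0311
grip_force: 40.0
```

```bash
cat >> h.py <<'E'
def chip(f,z=.062):
    "chip centroids (world) by colour, in image f"
    im=cv2.imread('pics/'+f+'.png');H=cv2.cvtColor(im,cv2.COLOR_BGR2HSV);r={}
    for n,lo,hi,s in(('purple',135,160,70),('blue',100,125,50),('green',65,90,45)):
        m=cv2.inRange(H,(lo,s,40),(hi,255,255));k,l,st,c=cv2.connectedComponentsWithStats(m)
        r[n]=[(c[i].round(1).tolist(),int(st[i,4]),px(f,c[i][0],c[i][1],z)[:2].tolist()) for i in range(1,k) if st[i,4]>25]
    return r
def obs():
    o=ctrl.get_obs();print('t%.2f'%o['time_s'],o['ee_pos'].round(4),np.degrees(o['eef_rot']).round(1),'w%.4f'%o['grip_width'],'gf',o['grip_force'],'F',o['force'].round(1))
E
python3 - <<'E'
from h import *
obs();snap('wrist','w3')
for f in('w2','w3'):print(chip(f))
E
```

```text
t3.90 [ 0.5383 -0.2904  0.1339] [-1.799e+02  1.000e-01  1.458e+02] w0.0311 gf 39.99916970729828 F [-5.9 -2.1  2.8]
{'purple': [([350.2, 110.4], 628, [0.501, -0.2137]), ([615.0, 175.9], 94, [0.7555, -0.0439])], 'blue': [([485.1, 9.5], 187, [0.5239, -0.0714]), ([423.1, 193.5], 482, [0.5869, -0.2212])], 'green': [([216.0, 241.2], 398, [0.488, -0.3626])]}
{'purple': [([350.0, 110.3], 627, [0.4825, -0.2254]), ([597.2, 245.8], 82, [0.7532, -0.0464])], 'blue': [([478.7, 1.2], 35, [0.4607, -0.0829]), ([573.2, 45.5], 150, [0.5352, -0.0011]), ([521.3, 61.7], 185, [0.5215, -0.0743]), ([424.5, 193.9], 405, [0.5687, -0.2102])], 'green': [([216.0, 241.3], 398, [0.5075, -0.3727])]}
```

Call:
apply_moves --pt "60 0 0 0 0 0 0" --pt "60 0 0 0 0 0 0" --pt "60 0 0 4 0 0 0" --pt "60 0 0 4 0 0 0" --pt "75 -2.79 3.25 0 0 0 -0.12" --pt "75 -2.79 3.25 0 0 0 -0.12" --pt "75 0 0 0 0 0 -0.064" --pt "75 0 0 -4.5 0 0 0" --pt "75 0 0 -4.5 0 0 0" --pt "75 0 0 0 0 0 0"

```text
time_s: 4.95
ee_pos: [0.4806, -0.2236, 0.1176]
eef_rot: [-3.139, -0.007, 2.238]
force: [-0.7, -0.9, 1.0]
grip_width: 0.0663
grip_force: 0.0
```

```bash
python3 - <<'E'
from h import *
obs();snap('wrist','w4');print(chip('w4'))
E
```

```text
t4.95 [ 0.4806 -0.2236  0.1176] [-179.8   -0.4  128.2] w0.0663 gf 0.0 F [-0.7 -0.9  1. ]
{'purple': [([319.7, 229.9], 601, [0.4828, -0.2255]), ([613.1, 230.6], 82, [0.7442, -0.0351])], 'blue': [([420.0, 32.5], 169, [0.4484, -0.0694]), ([542.3, 45.0], 212, [0.5298, 0.0073]), ([489.6, 87.4], 182, [0.5139, -0.0613]), ([418.4, 273.9], 195, [0.57, -0.207])], 'green': [([242.5, 356.1], 227, [0.507, -0.3735])]}
```

Call:
apply_moves --pt "75 0.2 -0.19 -2.5 0 0 0" --pt "75 0 0 -2.0 0 0 0" --pt "200 0 0 0 0 0 0" --pt "200 0 0 0 0 0 0" --pt "200 0 0 0 0 0 0" --pt "200 0 0 0 0 0 0" --grip_force 35

```text
time_s: 5.6
ee_pos: [0.4855, -0.2273, 0.0787]
eef_rot: [3.14, 0.003, 2.238]
force: [-0.6, 1.0, 8.6]
grip_width: 0.0451
grip_force: 35.0
```

Call:
apply_moves --pt "200 0 0 2 0 0 0" --pt "200 0 0 3.5 0 0 0" --pt "200 0 0 4 0 0 0" --pt "200 0 0 3 0 0 0" --pt "200 0 0 0 0 0 0"

```text
time_s: 6.1
ee_pos: [0.4858, -0.2275, 0.2068]
eef_rot: [3.138, 0.008, 2.238]
force: [-0.3, -0.8, -1.6]
grip_width: 0.0445
grip_force: 35.0
```

```bash
python3 - <<'E'
from h import *
obs()
E
```

```text
t6.10 [ 0.4858 -0.2275  0.2068] [179.8   0.4 128.2] w0.0445 gf 34.999483823776245 F [-0.3 -0.8 -1.6]
```

Call:
apply_moves --pt "200 -0.1 4.5 0.5 0 0 -0.12" --pt "200 -0.1 4.5 0.5 0 0 -0.12" --pt "200 -0.1 4.5 0 0 0 -0.12" --pt "200 -0.1 4.5 0 0 0 -0.12" --pt "200 -0.1 4.5 0 0 0 -0.12" --pt "200 -0.1 4.5 0 0 0 -0.12" --pt "200 -0.1 4.5 0 0 0 -0.12" --pt "200 -0.1 4.5 0 0 0 -0.12" --pt "200 -0.1 4.5 0 0 0 -0.12" --pt "200 -0.1 4.5 0 0 0 -0.12"

```text
time_s: 7.1
ee_pos: [0.4739, 0.225, 0.2114]
eef_rot: [-3.142, 0.0, 1.033]
force: [0.6, -0.7, 0.0]
grip_width: 0.0449
grip_force: 35.0
```

Call:
apply_moves --pt "200 -0.4 5 0 0 0 -0.12" --pt "200 0 0 0 0 0 -0.031" --pt "200 0 0 0 0 0 0" --pt "200 0 0 0 0 0 0"

```text
time_s: 7.5
ee_pos: [0.4704, 0.2725, 0.2113]
eef_rot: [-3.142, 0.0, 0.888]
force: [0.2, -0.6, -1.1]
grip_width: 0.0446
grip_force: 35.0
```

```bash
python3 - <<'E'
from h import *
obs();snap('wrist','w5');show('w5','w5b',0,0,640,400,1.25);print(chip('w5',.17))
E
```

```text
t7.50 [0.4704 0.2725 0.2113] [-180.     0.    50.9] w0.0446 gf 34.99971270561218 F [ 0.2 -0.6 -1.1]
{'purple': [([592.1, 193.8], 66, [0.6822, 0.137]), ([316.8, 243.9], 846, [0.465, 0.2655])], 'blue': [([253.5, 178.8], 1670, [0.4621, 0.3276]), ([315.1, 179.0], 1745, [0.4932, 0.3019]), ([376.8, 179.5], 1688, [0.5245, 0.2762]), ([458.5, 265.3], 77, [0.5369, 0.1799]), ([469.7, 284.0], 80, [0.5365, 0.1565])], 'green': []}
```

View pics/w5b.png

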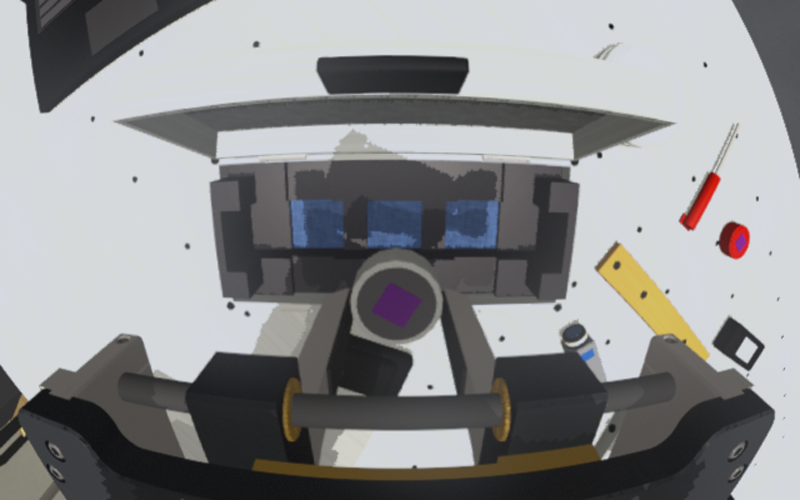

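```bash
python3 - <<'E'
from h import *
a=[px('w5',u,v,.006)[:2] for u,v in((376.8,179.5),(315.1,179),(253.5,178.8))];print(a, np.degrees(np.arctan2(*(a[2]-a[0])[::-1])),np.linalg.norm(a[2]-a[0]))
# front edge of trench floor & top corners of hinge-side rim
w=lambda u,v,z:px('w5',u/1.25,v/1.25,z)[:2]
print('front floor edge',w(292,248,.006),w(368,248,.006),w(498,248,.006))
print('hinge rim',w(214,162,.06),w(575,163,.06),'front rim',w(222,300,.06),w(566,298,.06))
print('chip',[px('w5',316.8,243.9,z)[:2] for z in (.19,.195,.2,.205)])
import itertools
print(proj('w5',(.472,.2755,.006)))
E
```

```text
[array([0.5266, 0.2266]), array([0.4691, 0.2738]), array([0.4118, 0.3212])] 140.51005059801344 0.1487555040998483
front floor edge [0.3755 0.319 ] [0.4344 0.271 ] [0.5339 0.1901]
hinge rim [0.394 0.422] [0.6297 0.2288] front rim [0.3085 0.3291] [0.5569 0.1298]
chip [array([0.4709, 0.2727]), array([0.4723, 0.2745]), array([0.4738, 0.2763]), array([0.4752, 0.278 ])]
[316.1 176.4]
```

Call:
apply_moves --pt "200 2.8 -2.33 0 0 0 0" --pt "200 2.8 -2.33 0 0 0 -0.005" --pt "200 0 0 -5 0 0 0" --pt "200 0 0 -5 0 0 0" --pt "200 0 0 -4 0 0 0" --pt "200 0 0 0 0 0 0" --pt "200 0 0 0 0 0 0"

```text
time_s: 8.25
ee_pos: [0.5268, 0.2257, 0.0721]
eef_rot: [-3.141, 0.0, 0.881]
force: [-0.3, -0.8, -0.6]
grip_width: 0.0448
grip_force: 35.0
```

```bash
python3 - <<'E'
from h import *
obs();snap('wrist','w6');show('w6','w6b',200,140,440,320,3.3);print(chip('w6',.054))
E
```

```text
t8.25 [0.5268 0.2257 0.0721] [-180.     0.    50.5] w0.0448 gf 34.999746680259705 F [-0.3 -0.8 -0.6]
{'purple': [([634.1, 223.4], 97, [0.7686, 0.0339]), ([316.8, 244.0], 853, [0.5282, 0.227])], 'blue': [([140.7, 218.8], 2308, [0.4469, 0.3133]), ([311.9, 201.3], 950, [0.5433, 0.2498]), ([220.9, 221.0], 3195, [0.492, 0.2757])], 'green': []}
```

View pics/w6b.png

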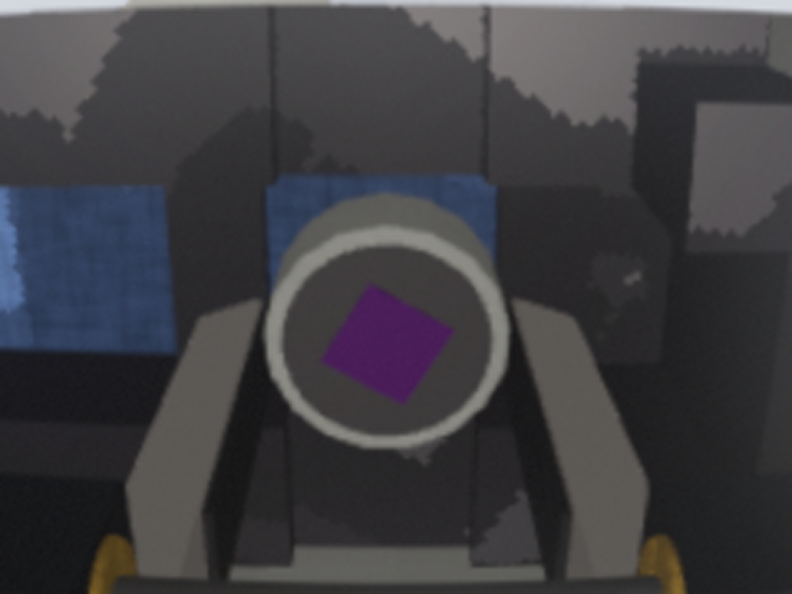

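Call:
apply_moves --pt "200 0 0 -1.4 0 0 0" --pt "200 0 0 -1.3 0 0 0" --pt "200 0 0 0 0 0 0" --pt "200 0 0 0 0 0 0"

```text
time_s: 8.7
ee_pos: [0.5263, 0.2264, 0.0442]
eef_rot: [-3.141, 0.001, 0.882]
force: [0.3, 0.4, -1.3]
grip_width: 0.0452
grip_force: 35.0
```

Call:
apply_moves --pt "200 0 0 -0.15 0 0 0" --pt "200 0 0 -0.15 0 0 0" --pt "200 0 0 0 0 0 0"

```text
time_s: 9.0
ee_pos: [0.5266, 0.2265, 0.0418]
eef_rot: [3.141, -0.0, 0.882]
force: [-1.7, 0.3, 3.5]
grip_width: 0.045
grip_force: 35.0
```

Call:
apply_moves --pt "80 0 0 0 0 0 0" --pt "80 0 0 0 0 0 0" --pt "80 0 0 0 0 0 0" --pt "80 0 0 2 0 0 0" --pt "80 0 0 5 0 0 0" --pt "80 0 0 5 0 0 0" --pt "80 0 0 5 0 0 0" --pt "80 0 -4 0 0 0 0" --pt "80 0 0 0 0 0 0" --pt "80 0 0 0 0 0 0"

```text
time_s: 10.0
ee_pos: [0.5265, 0.1861, 0.2114]
eef_rot: [-3.141, -0.0, 0.881]
force: [-0.7, 0.7, 0.6]
grip_width: 0.0646
grip_force: 0.0
```

```bash
python3 - <<'E'
from h import *
obs();snap('wrist','w7');r=chip('w7',.028);print(r['purple'])
o=np.array([.4708,.2750]);X=np.array([.6347,.7727]);
for c in r['purple']:
    d=np.array(c[2])-o;print('case xy',d@X,d@[-.7727,.6347])
E
```

```text
t10.00 [0.5265 0.1861 0.2114] [-180.    -0.    50.5] w0.0646 gf 0.0 F [-0.7  0.7  0.6]
[([293.5, 153.3], 276, [0.5286, 0.2287]), ([556.4, 170.0], 99, [0.7991, -0.008])]
case xy 0.0009096499999999511 -0.07404867
case xy -0.010302090000000014 -0.43329751000000005
```

Call:
apply_moves --pt "60 0.15 -4.8 0 0 0 0.017" --pt "60 0.15 -4.8 0 0 0 0.017" --pt "60 0.15 -4.8 0 0 0 0.017" --pt "60 0.15 -4.8 0 0 0 0.017" --pt "60 0.15 -4.8 0 0 0 0.017" --pt "60 0.15 -4.8 0 0 0 0.017" --pt "60 0.15 -4.8 0 0 0 0.017" --pt "60 0.12 -4.8 0 0 0 0.017" --pt "60 0 -4.8 0 0 0 0.017" --pt "60 0 -4.5 0 0 0 0.017"

```text
time_s: 11.05
ee_pos: [0.5383, -0.2919, 0.2106]
eef_rot: [-3.14, -0.0, 1.053]
force: [-0.2, 0.1, 0.4]
grip_width: 0.0721
grip_force: 0.0
```

Call:
apply_moves --pt "60 0 0 0 0 0 0" --pt "60 0 0 -2 0 0 0" --pt "60 0 0 0 0 0 0" --pt "60 0 0 0 0 0 0"

```text
time_s: 11.45
ee_pos: [0.5385, -0.2896, 0.1912]
eef_rot: [-3.14, -0.0, 1.053]
force: [-0.0, 0.4, 1.2]
grip_width: 0.0719
grip_force: 0.0
```

Call:
apply_moves --pt "60 0 -0.07 -3 0 0 0" --pt "60 0 0 -3 0 0 0" --pt "200 0 0 0 0 0 0" --pt "200 0 0 0 0 0 0" --pt "200 0 0 0 0 0 0" --pt "200 0 0 0 0 0 0" --pt "200 0 0 0 0 0 0" --pt "200 0 0 0 0 0 0" --grip_force 40

```text
time_s: 12.25
ee_pos: [0.5378, -0.291, 0.1323]
eef_rot: [-3.14, 0.0, 1.052]
force: [-8.5, 4.5, 7.7]
grip_width: 0.0316
grip_force: 40.0
```

Call:
apply_moves --pt "200 0 0 0 0 0 0.127" --pt "200 0 0 0 0 0 0.127" --pt "200 0 0 0 0 0 0.127" --pt "200 0 0 0 0 0 0.127" --pt "200 0 0 0 0 0 0.127" --pt "200 0 0 0 0 0 0.127" --pt "200 0 0 0 0 0 0.127" --pt "200 0 0 0 0 0 0.123" --pt "200 0 0 0 0 0 0" --pt "200 0 0 0 0 0 0"

```text
time_s: 13.25
ee_pos: [0.5384, -0.291, 0.1324]
eef_rot: [3.141, 0.0, 2.063]
force: [-1.0, 4.1, 5.8]
grip_width: 0.0311
grip_force: 40.0
```

```bash
cat >> h.py <<'E'
def nest(f,n):
    for c in chip(f)[n]:
        d=np.array(c[2])-[.5383,-.2904]
        if np.hypot(*d)<.12: print(n,c,'r',np.hypot(*d).round(4),'ang',np.degrees(np.arctan2(d[1],d[0])).round(1))
E
python3 - <<'E'
from h import *
obs();snap('wrist','w8');nest('w8','blue');nest('w8','green')
E
```

```text
t13.25 [ 0.5384 -0.291   0.1324] [180.    0.  118.2] w0.0311 gf 40.00143527984619 F [-1.   4.1  5.8]
blue ([297.7, 106.5], 672, [0.4852, -0.2233]) r 0.0856 ang 128.4
green ([332.3, 308.2], 317, [0.5896, -0.3602]) r 0.0866 ang -53.7
```

Call:
apply_moves --pt "60 0 0 0 0 0 0" --pt "60 0 0 0 0 0 0" --pt "60 0 0 0 0 0 0" --pt "60 0 0 4 0 0 0" --pt "60 0 0 4 0 0 0" --pt "75 -2.66 3.38 0 0 0 0.09" --pt "75 -2.66 3.38 0 0 0 0.088" --pt "75 0 0 -4.5 0 0 0" --pt "75 0 0 -4.5 0 0 0" --pt "75 0 0 0 0 0 0"

```text
time_s: 14.3
ee_pos: [0.4827, -0.2224, 0.1171]
eef_rot: [-3.138, -0.008, 2.242]
force: [-0.5, 0.1, -0.9]
grip_width: 0.0661
grip_force: 0.0
```

Call:
apply_moves --pt "75 0 0 0 0 0 0" --pt "75 0 0 0 0 0 0"

```text
time_s: 14.5
ee_pos: [0.486, -0.2243, 0.1237]
eef_rot: [3.14, 0.003, 2.241]
force: [-0.1, 0.2, 1.0]
grip_width: 0.0663
grip_force: 0.0
```

```bash
python3 - <<'E'
from h import *
obs();snap('wrist','w9');nest('w9','blue')
E
```

```text
t14.50 [ 0.486  -0.2243  0.1237] [179.9   0.2 128.4] w0.0663 gf 0.0 F [-0.1  0.2  1. ]
blue ([318.7, 221.2], 612, [0.4854, -0.2234]) r 0.0854 ang 128.3
```

Call:
apply_moves --pt "75 -0.06 0.09 -2.5 0 0 0" --pt "75 0 0 -2.4 0 0 0" --pt "75 0 0 0 0 0 0" --pt "200 0 0 0 0 0 0" --pt "200 0 0 0 0 0 0" --pt "200 0 0 0 0 0 0" --pt "200 0 0 0 0 0 0" --pt "200 0 0 0 0 0 0" --grip_force 40

```text
time_s: 15.35
ee_pos: [0.485, -0.2231, 0.0738]
eef_rot: [3.141, 0.002, 2.242]
force: [-0.6, -0.3, 7.7]
grip_width: 0.0447
grip_force: 40.0
```

Call:
apply_moves --pt "200 0 0 2 0 0 0" --pt "200 0 0 4 0 0 0" --pt "200 0 0 4 0 0 0" --pt "200 0 0 4 0 0 0" --pt "200 0 2 0 0 0 0" --pt "200 0 0 0 0 0 0" --pt "200 0 0 0 0 0 0"

```text
time_s: 16.05
ee_pos: [0.4842, -0.2027, 0.2123]
eef_rot: [-3.141, -0.0, 2.243]
force: [0.0, -0.4, -0.3]
grip_width: 0.045
grip_force: 40.0
```

Call:
apply_moves --pt "200 -0.64 4.77 0 0 0 -0.124" --pt "200 -0.64 4.77 0 0 0 -0.124" --pt "200 -0.64 4.77 0 0 0 -0.124" --pt "200 -0.64 4.77 0 0 0 -0.124" --pt "200 -0.64 4.77 0 0 0 -0.124" --pt "200 -0.64 4.77 0 0 0 -0.124" --pt "200 -0.64 4.77 0 0 0 -0.124" --pt "200 -0.64 4.77 0 0 0 -0.124" --pt "200 -0.64 4.77 0 0 0 -0.124" --pt "200 -0.64 4.77 0 0 0 -0.124"

```text
time_s: 17.05
ee_pos: [0.4217, 0.2666, 0.2119]
eef_rot: [-3.141, 0.001, 1.02]
force: [0.6, -0.0, -1.0]
grip_width: 0.0452
grip_force: 40.0
```

Call:
apply_moves --pt "200 -0.66 4.77 0 0 0 -0.12" --pt "200 0 0 -5 0 0 0" --pt "200 0 0 -5 0 0 0" --pt "200 0 0 -4.5 0 0 0" --pt "200 0 0 0 0 0 0" --pt "200 0 0 0 0 0 0"

```text
time_s: 17.65
ee_pos: [0.4157, 0.3126, 0.0675]
eef_rot: [-3.141, 0.002, 0.905]
force: [0.9, -0.5, -0.1]
grip_width: 0.0449
grip_force: 39.9
```

```bash
python3 - <<'E'
from h import *
obs();snap('wrist','w10');print(chip('w10',.055)['blue'])
E
```

```text
t17.65 [0.4157 0.3126 0.0675] [-1.80e+02  1.00e-01  5.19e+01] w0.0449 gf 39.92453634738922 F [ 0.9 -0.5 -0.1]
[([299.0, 201.8], 1661, [0.4268, 0.3425]), ([403.6, 219.8], 3346, [0.4681, 0.296]), ([465.9, 228.9], 367, [0.4976, 0.264]), ([316.3, 242.4], 1097, [0.419, 0.3168])]
```

```bash
python3 - <<'E'
from h import *
show('w10','w10b',200,140,440,320,3.3)
E
```

```text
(no output)
```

View pics/w10b.png

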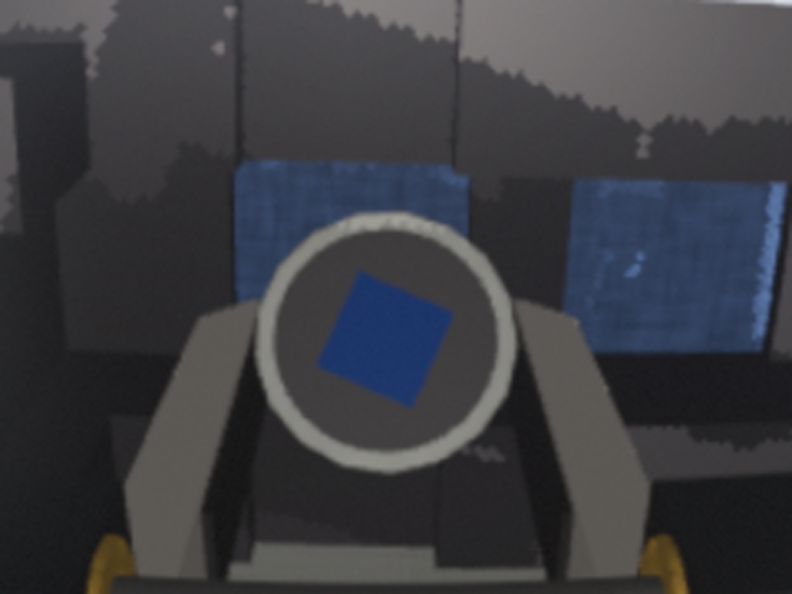

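Call:
apply_moves --pt "200 -0.21 0.94 0 0 0 -0.023" --pt "200 0 0 -0.5 0 0 0" --pt "200 0 0 -0.5 0 0 0" --pt "200 0 0 0 0 0 0" --pt "200 0 0 0 0 0 0" --grip_force 10

```text
time_s: 18.2
ee_pos: [0.4135, 0.3221, 0.0576]
eef_rot: [3.142, -0.0, 0.883]
force: [-0.5, 0.9, -1.1]
grip_width: 0.0459
grip_force: 10.0
```

Call:
apply_moves --pt "200 0 0 -0.4 0 0 0" --pt "200 0 0 -0.3 0 0 0" --pt "200 0 0 -0.3 0 0 0" --pt "200 0 0 0 0 0 0"

```text
time_s: 18.6
ee_pos: [0.4131, 0.3221, 0.0468]
eef_rot: [-3.141, 0.001, 0.882]
force: [-0.7, -1.0, -1.2]
grip_width: 0.0456
grip_force: 10.0
```

Call:
apply_moves --pt "200 0 0 -0.2 0 0 0" --pt "200 0 0 -0.2 0 0 0" --pt "200 0 0 -0.2 0 0 0" --pt "200 0 0 0 0 0 0" --pt "200 0 0 0 0 0 0"

```text
time_s: 19.1
ee_pos: [0.4132, 0.3222, 0.0412]
eef_rot: [-3.141, 0.001, 0.882]
force: [-1.3, -2.2, -3.1]
grip_width: 0.0456
grip_force: 10.0
```

```bash
python3 - <<'E'
from h import *
obs();snap('wrist','w11');print(chip('w11',.03)['blue'])
E
```

```text
t19.10 [0.4132 0.3222 0.0412] [-180.     0.    50.6] w0.0456 gf 9.999530017375946 F [-1.3 -2.2 -3.1]
[([283.1, 218.8], 216, [0.4116, 0.3503]), ([349.6, 218.3], 203, [0.4412, 0.3264]), ([422.5, 240.7], 3596, [0.467, 0.2858]), ([490.5, 218.7], 45, [0.5114, 0.2665]), ([316.8, 247.0], 1084, [0.4153, 0.3243]), ([488.4, 253.9], 273, [0.4985, 0.2445])]
```

Call:
apply_moves --pt "200 0 0 -0.2 0 0 0" --pt "200 0 0 0 0 0 0" --pt "80 0 0 0 0 0 0" --pt "80 0 0 0 0 0 0" --pt "80 0 0 0 0 0 0" --pt "80 0 0 3 0 0 0" --pt "80 0 0 5 0 0 0" --pt "80 0 0 0 0 0 0" --pt "80 0 0 0 0 0 0"

```text
time_s: 20.05
ee_pos: [0.4138, 0.3226, 0.1203]
eef_rot: [3.141, -0.002, 0.883]
force: [-0.6, -0.4, -0.6]
grip_width: 0.0646
grip_force: 0.0
```

```bash
python3 - <<'E'
from h import *
obs();snap('wrist','w12');print(chip('w12',.028)['blue']);show('w12','w12b',200,120,440,300,3.3)
E
```

```text
t20.05 [0.4138 0.3226 0.1203] [ 1.80e+02 -1.00e-01  5.06e+01] w0.0646 gf 0.0 F [-0.6 -0.4 -0.6]
[([292.3, 198.0], 325, [0.4044, 0.3429]), ([339.5, 189.9], 220, [0.4391, 0.3234]), ([395.9, 205.4], 2489, [0.4682, 0.2819]), ([488.1, 183.5], 27, [0.5499, 0.2412]), ([449.1, 211.2], 307, [0.504, 0.245]), ([316.6, 212.6], 498, [0.4119, 0.3201]), ([342.4, 223.5], 67, [0.4227, 0.2985])]
```

View pics/w12b.png

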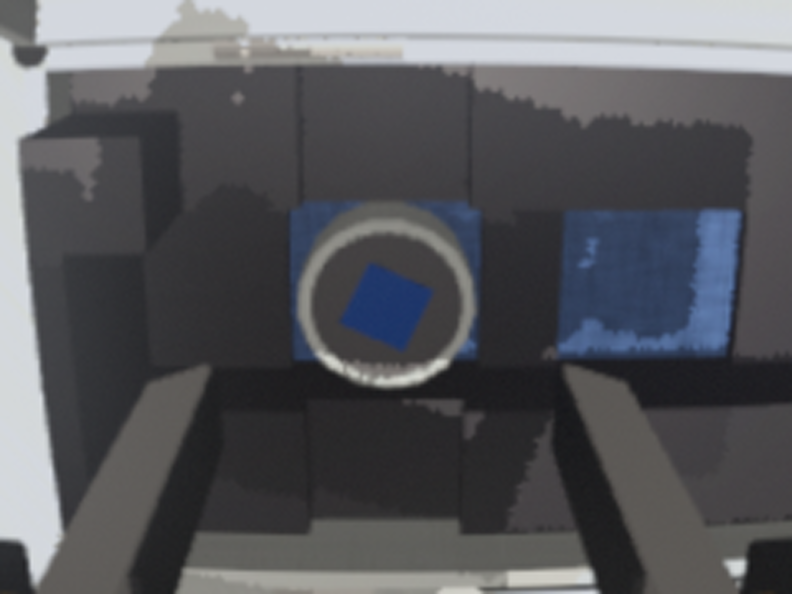

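Call:
apply_moves --pt "80 0 0 5 0 0 0" --pt "80 0 -1 4 0 0 0" --pt "60 0.96 -4.65 0 0 0 -0.0545" --pt "60 0.96 -4.65 0 0 0 -0.0545" --pt "60 0.96 -4.65 0 0 0 -0.0545" --pt "60 0.96 -4.65 0 0 0 -0.0545" --pt "60 0.96 -4.65 0 0 0 -0.0545" --pt "60 0.96 -4.65 0 0 0 -0.0545" --pt "60 0.96 -4.65 0 0 0 -0.0545" --pt "60 0.96 -4.65 0 0 0 -0.0545"

```text
time_s: 21.1
ee_pos: [0.4899, -0.0617, 0.2082]
eef_rot: [-3.14, 0.001, 0.444]
force: [-0.2, -0.3, 0.6]
grip_width: 0.072
grip_force: 0.0
```

Call:
apply_moves --pt "60 0.96 -4.65 0 0 0 -0.0545" --pt "60 0.96 -4.65 0 0 0 -0.0545" --pt "60 0.96 -4.65 0 0 0 -0.0545" --pt "60 0.96 -4.65 0 0 0 -0.0545" --pt "60 0.96 -4.5 0 0 0 -0.0545" --pt "60 0 0 -2 0 0 0" --pt "60 0 0 0 0 0 0" --pt "60 0 0 0 0 0 0" --grip_force 40

```text
time_s: 21.9
ee_pos: [0.5379, -0.2901, 0.1885]
eef_rot: [-3.14, 0.002, 0.175]
force: [0.2, -0.0, 1.5]
grip_width: 0.0717
grip_force: 0.0
```

Call:
apply_moves --pt "60 0.04 -0.07 -3 0 0 0" --pt "60 0 0 -2.6 0 0 0" --pt "200 0 0 0 0 0 0" --pt "200 0 0 0 0 0 0" --pt "200 0 0 0 0 0 0" --pt "200 0 0 0 0 0 0" --pt "200 0 0 0 0 0 0" --pt "200 0 0 0 0 0 0"

```text
time_s: 22.7
ee_pos: [0.5387, -0.2904, 0.1343]
eef_rot: [-3.14, -0.0, 0.174]
force: [-3.1, 9.8, 8.0]
grip_width: 0.0308
grip_force: 40.0
```

Call:
apply_moves --pt "200 0 0 0 0 0 0.127" --pt "200 0 0 0 0 0 0.127" --pt "200 0 0 0 0 0 0.127" --pt "200 0 0 0 0 0 0.127" --pt "200 0 0 0 0 0 0.127" --pt "200 0 0 0 0 0 0.127" --pt "200 0 0 0 0 0 0.127" --pt "200 0 0 0 0 0 0.127" --pt "200 0 0 0 0 0 0.127" --pt "200 0 0 0 0 0 0.127"

```text
time_s: 23.7
ee_pos: [0.5382, -0.2899, 0.1343]
eef_rot: [-3.14, -0.003, 1.45]
force: [-7.6, 13.2, 10.0]
grip_width: 0.0314
grip_force: 40.0
```

Call:
apply_moves --pt "200 0 0 0 0 0 0.127" --pt "200 0 0 0 0 0 0.127" --pt "200 0 0 0 0 0 0.127" --pt "200 0 0 0 0 0 0.127" --pt "200 0 0 0 0 0 0.127" --pt "200 0 0 0 0 0 0.127" --pt "200 0 0 0 0 0 0.127" --pt "200 0 0 0 0 0 0.127" --pt "200 0 0 0 0 0 0.127" --pt "200 0 0 0 0 0 0.127"

```text
time_s: 24.7
ee_pos: [0.5377, -0.2902, 0.1343]
eef_rot: [3.141, -0.004, 2.72]
force: [-11.8, 11.7, 11.9]
grip_width: 0.0315
grip_force: 40.0
```

Call:
apply_moves --pt "200 0 0 0 0 0 0.127" --pt "200 0 0 0 0 0 0.127" --pt "200 0 0 0 0 0 0.127" --pt "200 0 0 0 0 0 0.127" --pt "200 0 0 0 0 0 0.127" --pt "200 0 0 0 0 0 0" --pt "200 0 0 0 0 0 0"

```text
time_s: 25.4
ee_pos: [0.5376, -0.2905, 0.1343]
eef_rot: [3.139, -0.002, -2.934]
force: [-13.4, 9.8, 11.0]
grip_width: 0.0312
grip_force: 40.0
```

```bash
python3 - <<'E'
from h import *
obs();snap('wrist','w13');nest('w13','green')
E
```

```text
t25.40 [ 0.5376 -0.2905  0.1343] [ 1.799e+02 -1.000e-01 -1.681e+02] w0.0312 gf 40.018295645713806 F [-13.4   9.8  11. ]
green ([415.7, 170.0], 545, [0.4825, -0.2253]) r 0.0857 ang 130.6
```

Call:
apply_moves --pt "60 0 0 0 0 0 0" --pt "60 0 0 0 0 0 0" --pt "60 0 0 0 0 0 0" --pt "60 0 0 4 0 0 0" --pt "60 0 0 4 0 0 0" --pt "75 -2.7 3.25 0 0 0 -0.123" --pt "75 -2.7 3.25 0 0 0 -0.123" --pt "75 0 0 0 0 0 -0.123" --pt "75 0 0 0 0 0 -0.123" --pt "75 0 0 0 0 0 -0.123"

```text
time_s: 26.45
ee_pos: [0.4846, -0.2263, 0.2138]
eef_rot: [-3.141, 0.001, 2.729]
force: [-0.4, -0.7, -0.7]
grip_width: 0.0662
grip_force: 0.0
```

Call:
apply_moves --pt "75 0 0 0 0 0 -0.123" --pt "75 0 0 0 0 0 -0.123" --pt "75 0 0 0 0 0 -0.123" --pt "75 0 0 0 0 0 -0.123" --pt "75 0 0 -4.5 0 0 0" --pt "75 0 0 -4.5 0 0 0" --pt "75 0 0 0 0 0 0" --pt "75 0 0 0 0 0 0" --pt "75 0 0 0 0 0 0"

```text
time_s: 27.35
ee_pos: [0.4856, -0.227, 0.1259]
eef_rot: [3.14, 0.003, 2.242]
force: [-0.6, 0.1, 0.2]
grip_width: 0.0669
grip_force: 0.0
```

```bash
python3 - <<'E'
from h import *
obs();snap('wrist','w14');nest('w14','green')
E
```

```text
t27.35 [ 0.4856 -0.227   0.1259] [179.9   0.2 128.4] w0.0669 gf 0.0 F [-0.6  0.1  0.2]
green ([317.1, 217.9], 595, [0.4829, -0.2255]) r 0.0853 ang 130.5
```

Shift (-0.25,+0.15), down 5.3 cm.

Call:
apply_moves --pt "75 -0.25 0.15 -3 0 0 0" --pt "75 0 0 -2.3 0 0 0" --pt "75 0 0 0 0 0 0" --pt "200 0 0 0 0 0 0" --pt "200 0 0 0 0 0 0" --pt "200 0 0 0 0 0 0" --pt "200 0 0 0 0 0 0" --pt "200 0 0 0 0 0 0" --grip_force 40

```text
time_s: 28.2
ee_pos: [0.4827, -0.2252, 0.0719]
eef_rot: [3.141, 0.002, 2.242]
force: [0.2, 1.5, 7.1]
grip_width: 0.0454
grip_force: 40.0
```

Call:
apply_moves --pt "200 0 0 2 0 0 0" --pt "200 0 0 4 0 0 0" --pt "200 0 0 4 0 0 0" --pt "200 0 0 4 0 0 0" --pt "200 0 2 0 0 0 0" --pt "200 0 0 0 0 0 0" --pt "200 0 0 0 0 0 0"

```text
time_s: 28.9
ee_pos: [0.4819, -0.2048, 0.2104]
eef_rot: [-3.141, -0.0, 2.243]
force: [0.7, 0.5, -1.8]
grip_width: 0.0451
grip_force: 40.0
```

```bash
python3 - <<'E'
from h import *
obs();snap('wrist','w15');print(chip('w15',.2)['green'])
E
```

```text
t28.90 [ 0.4819 -0.2048  0.2104] [-180.    -0.   128.5] w0.0451 gf 39.9995219707489 F [ 0.7  0.5 -1.8]
[([316.8, 254.1], 906, [0.4811, -0.206])]
```

Call:
apply_moves --pt "200 -0.1 4.36 0 0 0 -0.1236" --pt "200 -0.1 4.36 0 0 0 -0.1236" --pt "200 -0.1 4.36 0 0 0 -0.1236" --pt "200 -0.1 4.36 0 0 0 -0.1236" --pt "200 -0.1 4.36 0 0 0 -0.1236" --pt "200 -0.1 4.36 0 0 0 -0.1236" --pt "200 -0.1 4.36 0 0 0 -0.1236" --pt "200 -0.1 4.36 0 0 0 -0.1236" --pt "200 -0.1 4.36 0 0 0 -0.1236" --pt "200 -0.1 4.36 0 0 0 -0.1236"

```text
time_s: 29.95
ee_pos: [0.472, 0.2324, 0.2098]
eef_rot: [-3.141, 0.001, 1.0]
force: [0.4, -0.6, -0.0]
grip_width: 0.0453
grip_force: 40.0
```

Call:
apply_moves --pt "200 -0.1 4.36 0 0 0 -0.1236" --pt "200 0 0 0 0 0 0" --pt "200 0 0 -5 0 0 0" --pt "200 0 0 -5 0 0 0" --pt "200 0 0 -4.5 0 0 0" --pt "200 0 0 0 0 0 0" --pt "200 0 0 0 0 0 0"

```text
time_s: 30.65
ee_pos: [0.4709, 0.2737, 0.0642]
eef_rot: [-3.14, 0.003, 0.883]
force: [-0.1, -0.8, 0.2]
grip_width: 0.0453
grip_force: 40.0
```

```bash
python3 - <<'E'
from h import *
obs();snap('wrist','w16');print(chip('w16',.054)['green'])
E
```

```text
t30.65 [0.4709 0.2737 0.0642] [-179.9    0.2   50.6] w0.0453 gf 39.999162554740906 F [-0.1 -0.8  0.2]
[([316.8, 253.1], 915, [0.4708, 0.2732])]
```

Aligned within 1.5 mm; lower, release.

Call:
apply_moves --pt "200 0.0 0.12 -1.2 0 0 0" --pt "200 0 0 -1.0 0 0 0" --pt "200 0 0 -0.3 0 0 0" --pt "200 0 0 -0.2 0 0 0" --pt "200 0 0 0 0 0 0" --pt "200 0 0 0 0 0 0"

```text
time_s: 31.3
ee_pos: [0.4712, 0.276, 0.0387]
eef_rot: [3.141, -0.0, 0.882]
force: [0.4, 0.2, -0.7]
grip_width: 0.0452
grip_force: 40.0
```

Call:
apply_moves --pt "200 0 0 -0.15 0 0 0" --pt "200 0 0 0 0 0 0" --pt "80 0 0 0 0 0 0" --pt "80 0 0 0 0 0 0" --pt "80 0 0 0 0 0 0" --pt "80 0 0 2 0 0 0" --pt "80 0 0 5 0 0 0" --pt "80 0 0 5 0 0 0" --pt "80 0 0 3 0 0 0" --pt "80 0 0 0 0 0 0"

```text
time_s: 32.3
ee_pos: [0.4724, 0.2766, 0.1914]
eef_rot: [3.139, -0.007, 0.882]
force: [1.0, -0.0, -1.3]
grip_width: 0.0643
grip_force: 0.0
```

```bash
python3 - <<'E'
from h import *
obs();snap('wrist','w17');r=chip('w17',.028)
X=np.array([.6347,.7727]);Y=np.array([-.7727,.6347])
for n in r:
  for c in r[n]:
    d=np.array(c[2])-[.4708,.2750]
    if abs(d@X)<.03 and abs(d@Y)<.1: print(n,c[:2],'case',(d@X).round(4),(d@Y).round(4))
snap('top','t17')
a=cv2.imread('pics/t17.png')[110:290,90:410];cv2.imwrite('pics/t17b.png',cv2.resize(a,None,fx=2.5,fy=2.5,interpolation=cv2.INTER_CUBIC))
E
```

```text
t32.30 [0.4724 0.2766 0.1914] [179.8  -0.4  50.6] w0.0643 gf 0.0 F [ 1.  -0.  -1.3]
purple ([384.8, 190.2], 276) case 0.0008 -0.0743
blue ([362.2, 190.0], 293) case 0.001 -0.0495
blue ([398.9, 170.9], 74) case 0.0222 -0.0888
blue ([256.2, 180.9], 412) case 0.0114 0.0637
blue ([295.6, 187.9], 227) case 0.0034 0.0217
blue ([336.0, 175.6], 110) case 0.0166 -0.021
blue ([247.3, 193.4], 294) case -0.0024 0.0743
blue ([335.4, 202.8], 84) case -0.0132 -0.0208
green ([315.9, 190.0], 309) case 0.0009 0.0001
```

View pics/t17b.png

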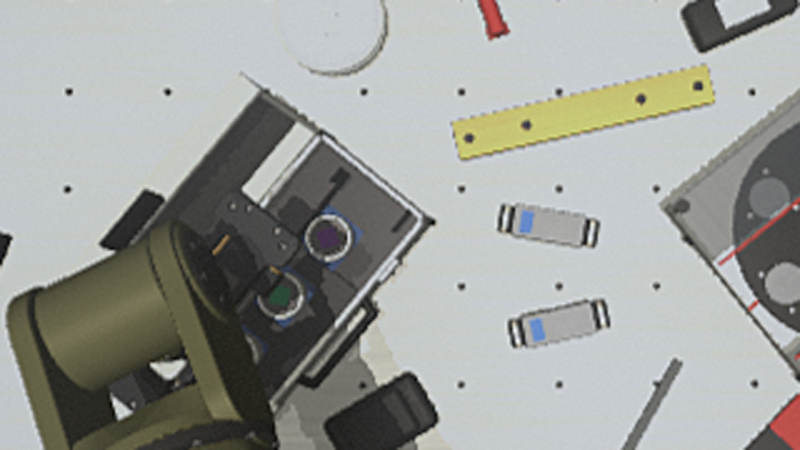

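Call:
apply_moves --pt "80 1.16 -4.43 0 0 0 0.083" --pt "80 1.16 -4.43 0 0 0 0.083" --pt "80 1.16 -4.43 0 0 0 0.083" --pt "80 1.16 -4.43 0 0 0 0.083" --pt "80 1.16 -4.43 0 0 0 0.083" --pt "80 1.16 -4.43 -2 0 0 0.083" --pt "80 0 0 -3 0 0 0" --pt "80 0 0 0 0 0 0" --pt "80 0 0 0 0 0 0"

```text
time_s: 33.3
ee_pos: [0.5401, 0.0105, 0.1363]
eef_rot: [-3.139, 0.0, 1.38]
force: [0.3, 0.0, 0.6]
grip_width: 0.0646
grip_force: 0.0
```

```bash
python3 - <<'E'
from h import *
obs();snap('wrist','w18');show('w18','w18b',120,60,520,360,2)
E
```

```text
t33.30 [0.5401 0.0105 0.1363] [-179.9    0.    79.1] w0.0646 gf 0.0 F [0.3 0.  0.6]
```

View pics/w18b.png

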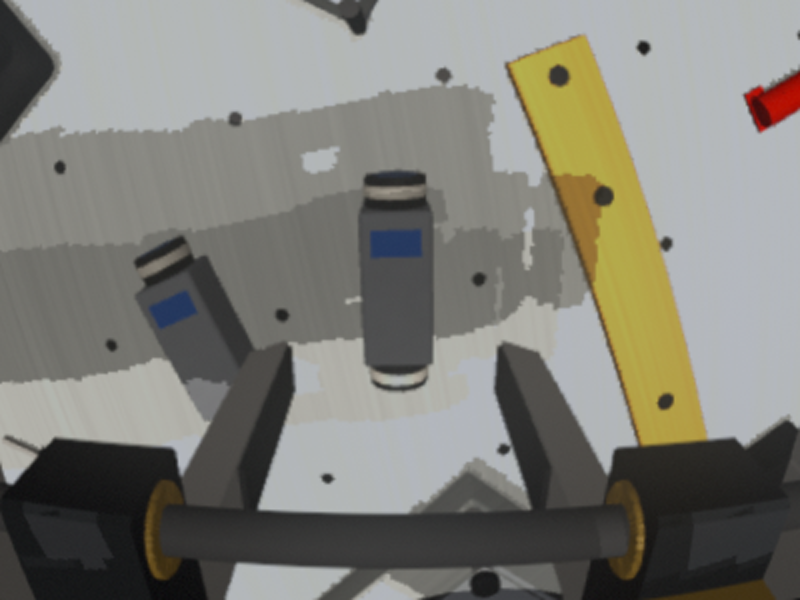

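```bash
python3 - <<'E'
from h import *
w=lambda u,v,z:px('w18',120+u/2,60+v/2,z)[:2]
a=[w(360,207,.032),w(433,207,.032),w(431,367,.032),w(366,367,.032)];print(a,np.mean(a,0))
d=a[0]+a[1]-a[2]-a[3];print(np.degrees(np.arctan2(d[1],d[0])),np.linalg.norm(d)/2)
E
```

```text
[array([0.5323, 0.0492]), array([0.5627, 0.0434]), array([ 0.5491, -0.0293]), array([ 0.5199, -0.0236])] [0.541    0.009925]
79.86851390844107 0.07390238494121824
```

Call:
apply_moves --pt "80 0.09 -0.06 -4 0 0 0.01" --pt "80 0 0 -4 0 0 0" --pt "80 0 0 -2.1 0 0 0" --pt "80 0 0 0 0 0 0" --pt "200 0 0 0 0 0 0" --pt "200 0 0 0 0 0 0" --pt "200 0 0 0 0 0 0" --pt "200 0 0 0 0 0 0" --pt "200 0 0 0 0 0 0" --grip_force 45

```text
time_s: 34.25
ee_pos: [0.5419, 0.0095, 0.0367]
eef_rot: [3.141, -0.0, 1.39]
force: [-3.0, 0.5, 5.1]
grip_width: 0.0316
grip_force: 45.0
```

Call:
apply_moves --pt "200 0 0 3 0 0 0" --pt "200 0 0 4.5 0 0 0" --pt "200 0 0 4.5 0 0 0" --pt "200 0 0 0 0 0 0" --pt "200 0 0 0 0 0 0"

```text
time_s: 34.75
ee_pos: [0.5416, 0.0095, 0.1562]
eef_rot: [3.141, -0.0, 1.39]
force: [-0.5, -0.4, -3.2]
grip_width: 0.0319
grip_force: 45.0
```

Call:
apply_moves --pt "200 -0.27 4.37 0 0 0 -0.101" --pt "200 -0.27 4.37 0 0 0 -0.101" --pt "200 -0.27 4.37 0 0 0 -0.101" --pt "200 -0.27 4.37 0 0 0 -0.101" --pt "200 -0.28 4.37 0 0 0 -0.101" --pt "200 0 0 -3.3 0 0 0" --pt "200 0 0 -3.3 0 0 0" --pt "200 0 0 0 0 0 0" --pt "200 0 0 0 0 0 0"

```text
time_s: 35.65
ee_pos: [0.5276, 0.2277, 0.0893]
eef_rot: [-3.14, 0.002, 0.885]
force: [0.4, -0.0, -1.8]
grip_width: 0.0312
grip_force: 45.0
```

```bash
python3 - <<'E'
from h import *
obs();snap('wrist','w19');show('w19','w19b',180,100,460,310,2.85)
E
```

```text
t35.65 [0.5276 0.2277 0.0893] [-1.799e+02  1.000e-01  5.070e+01] w0.0312 gf 44.98111367225647 F [ 0.4 -0.  -1.8]
```

View pics/w19b.png

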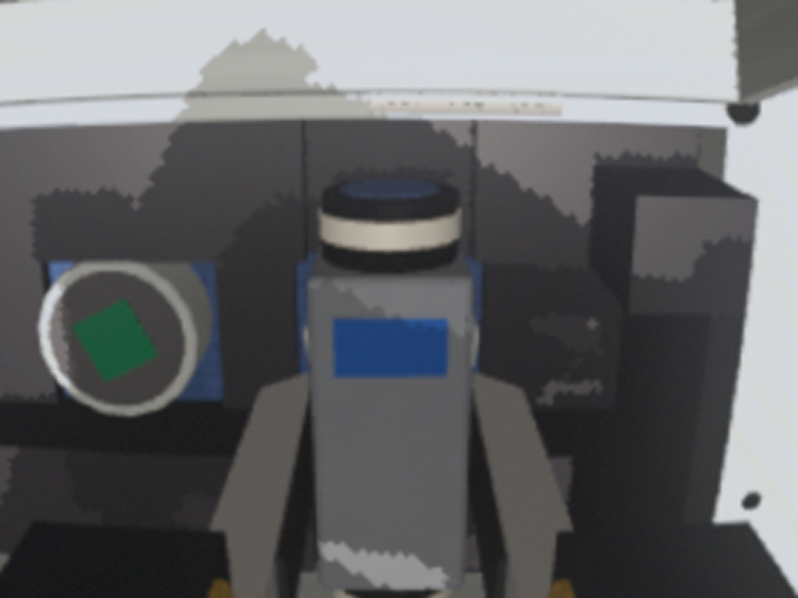

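Call:
apply_moves --pt "200 0.02 0.02 -1.0 0 0 0" --pt "200 0 0 -0.6 0 0 0" --pt "200 0 0 -0.2 0 0 0" --pt "200 0 0 0 0 0 0" --pt "200 0 0 0 0 0 0"

```text
time_s: 36.2
ee_pos: [0.5283, 0.2282, 0.0722]
eef_rot: [3.141, -0.0, 0.885]
force: [-0.8, 0.1, -2.8]
grip_width: 0.0314
grip_force: 45.0
```

Call:
apply_moves --pt "200 0 0 -0.15 0 0 0" --pt "200 0 0 0 0 0 0" --pt "120 0 0 0 0 0 0" --pt "120 0 0 0 0 0 0" --pt "120 0 0 0 0 0 0" --pt "110 0 0 2 0 0 0" --pt "110 0 0 4 0 0 0" --pt "80 0 0 3 0 0 0"

```text
time_s: 37.0
ee_pos: [0.5283, 0.2283, 0.1624]
eef_rot: [3.141, -0.001, 0.885]
force: [-0.3, 0.5, -0.1]
grip_width: 0.0585
grip_force: 0.0
```

Call:
apply_moves --pt "80 -1.21 -3.24 0 0 0 0.1267" --pt "80 -1.21 -3.24 0 0 0 0.1267" --pt "80 -1.21 -3.24 0 0 0 0.1267" --pt "80 -1.21 -3.24 0 0 0 0.1267" --pt "80 -1.21 -3.24 0 0 0 0.1267" --pt "80 -1.21 -3.24 0 0 0 0.1267" --pt "80 -1.21 -3.24 -2 0 0 0.1267" --pt "80 0 0 0 0 0 0" --pt "80 0 0 0 0 0 0"

```text
time_s: 37.9
ee_pos: [0.4436, 0.0012, 0.1407]
eef_rot: [3.141, -0.0, 1.769]
force: [-0.4, 0.3, 1.8]
grip_width: 0.0648
grip_force: 0.0
```

```bash
cat >> h.py <<'E'
def lensedge(f,box):
    "grey/blue lens block: min-area rect of non-bright pixels in box, as world corners"
    x0,y0,x1,y1=box;g=cv2.cvtColor(cv2.imread('pics/'+f+'.png'),cv2.COLOR_BGR2GRAY)[y0:y1,x0:x1]
    return g
E
python3 - <<'E'
from h import *
obs();snap('wrist','w20');show('w20','w20b',220,60,480,260,3)
snap('top','t20')
E
```

```text
t37.90 [0.4436 0.0012 0.1407] [180.   -0.  101.3] w0.0648 gf 0.0 F [-0.4  0.3  1.8]
```

View pics/w20b.png

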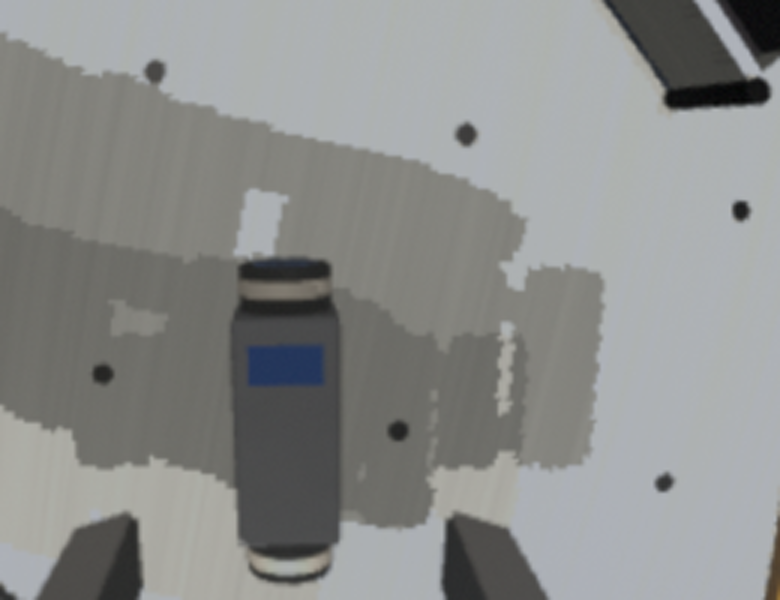

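```bash
python3 - <<'E'
from h import *
w=lambda u,v,z:px('w20',220+u/3,60+v/3,z)[:2]
a=[w(233,313,.032),w(340,313,.032),w(339,545,.032),w(239,545,.032)];print(a,np.mean(a,0))
d=a[0]+a[1]-a[2]-a[3];print(np.degrees(np.arctan2(d[1],d[0])),np.linalg.norm(d)/2)
E
```

```text
[array([0.4195, 0.0324]), array([0.4496, 0.0384]), array([ 0.4646, -0.0325]), array([ 0.4342, -0.0386])] [ 4.41975e-01 -7.50000e-05]
101.82148834060726 0.07248741270041303
```

Call:
apply_moves --pt "80 -0.15 -0.1 -4 0 0 0.005" --pt "80 0 0 -4 0 0 0" --pt "80 0 0 -2.4 0 0 0" --pt "80 0 0 0 0 0 0" --pt "200 0 0 0 0 0 0" --pt "200 0 0 0 0 0 0" --pt "200 0 0 0 0 0 0" --pt "200 0 0 0 0 0 0" --pt "200 0 0 0 0 0 0" --grip_force 45

```text
time_s: 38.9
ee_pos: [0.4424, 0.0004, 0.0371]
eef_rot: [3.14, 0.0, 1.777]
force: [-0.6, 0.7, 7.0]
grip_width: 0.0314
grip_force: 45.0
```

Call:
apply_moves --pt "200 0 0 3 0 0 0" --pt "200 0 0 4.5 0 0 0" --pt "200 0 0 4.5 0 0 0" --pt "200 0 0 0 0 0 0" --pt "200 0 0 0 0 0 0"

```text
time_s: 39.4
ee_pos: [0.442, 0.0004, 0.1568]
eef_rot: [3.14, 0.0, 1.777]
force: [-0.4, 0.4, -2.6]
grip_width: 0.0314
grip_force: 45.0
```

Call:
apply_moves --pt "200 -0.355 4.02 0 0 0 -0.1117" --pt "200 -0.355 4.02 0 0 0 -0.1117" --pt "200 -0.355 4.02 0 0 0 -0.1117" --pt "200 -0.355 4.02 0 0 0 -0.1117" --pt "200 -0.355 4.02 0 0 0 -0.1117" --pt "200 -0.355 4.02 0 0 0 -0.1117" --pt "200 -0.355 4.02 0 0 0 -0.1117" --pt "200 -0.355 4.02 0 0 0 -0.1117" --pt "200 0 0 0 0 0 0"

```text
time_s: 40.3
ee_pos: [0.4121, 0.325, 0.1542]
eef_rot: [-3.14, 0.003, 0.882]
force: [0.3, -1.0, -2.7]
grip_width: 0.0317
grip_force: 45.0
```

Call:
apply_moves --pt "200 0 0 -3.3 0 0 0" --pt "200 0 0 -3.3 0 0 0" --pt "200 0 0 0 0 0 0" --pt "200 0 0 0 0 0 0"

```text
time_s: 40.7
ee_pos: [0.4134, 0.3214, 0.0901]
eef_rot: [-3.141, 0.002, 0.884]
force: [0.7, -0.2, -0.8]
grip_width: 0.0315
grip_force: 45.0
```

```bash
python3 - <<'E'
from h import *
obs();snap('wrist','w21');show('w21','w21b',180,100,460,310,2.85)
E
```

```text
t40.70 [0.4134 0.3214 0.0901] [-1.80e+02  1.00e-01  5.06e+01] w0.0315 gf 44.979137778282166 F [ 0.7 -0.2 -0.8]
```

View pics/w21b.png

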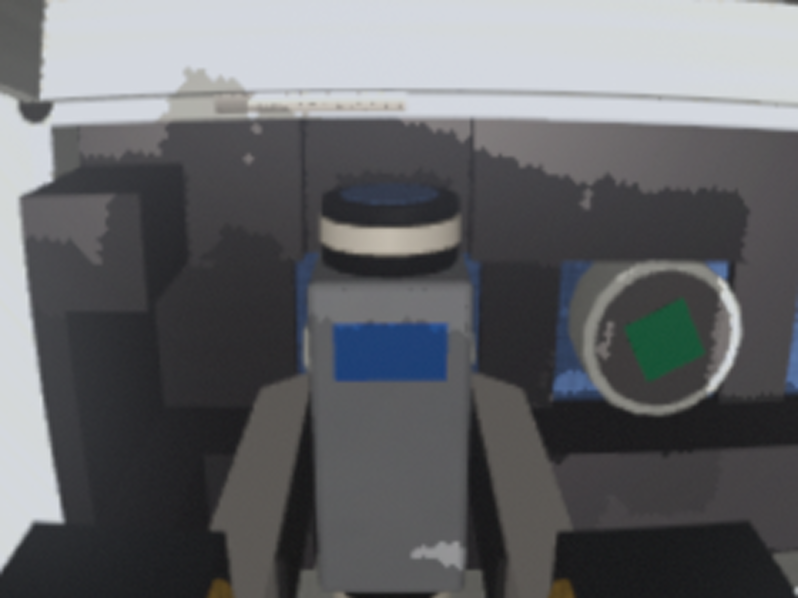

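Call:
apply_moves --pt "200 0.02 0.05 -1.0 0 0 0" --pt "200 0 0 -0.7 0 0 0" --pt "200 0 0 -0.3 0 0 0" --pt "200 0 0 0 0 0 0" --pt "200 0 0 0 0 0 0"

```text
time_s: 41.25
ee_pos: [0.4138, 0.3225, 0.0712]
eef_rot: [3.141, -0.0, 0.884]
force: [-4.2, -2.9, 8.4]
grip_width: 0.0313
grip_force: 45.0
```

Call:
apply_moves --pt "120 0 0 0 0 0 0" --pt "120 0 0 0 0 0 0" --pt "120 0 0 0 0 0 0" --pt "110 0 0 2 0 0 0" --pt "110 0 0 4 0 0 0" --pt "60 0 0 4 0 0 0" --pt "60 0 0 2 0 0 0"

```text
time_s: 41.95
ee_pos: [0.4144, 0.3229, 0.1938]
eef_rot: [3.14, -0.004, 0.884]
force: [0.2, -0.1, 0.1]
grip_width: 0.0664
grip_force: 0.0
```

```bash
python3 - <<'E'
from h import *
obs();snap('top','t22');snap('wrist','w22')
def bar(f):
    H=cv2.cvtColor(cv2.imread('pics/'+f+'.png'),cv2.COLOR_BGR2HSV);m=cv2.inRange(H,(20,90,60),(35,255,255))
    k,l,st,c=cv2.connectedComponentsWithStats(cv2.morphologyEx(m,cv2.MORPH_CLOSE,np.ones((5,5))))
    for i in range(1,k):
        if st[i,4]>300:
            cn,_=cv2.findContours((l==i).astype(np.uint8),0,1);r=cv2.boxPoints(cv2.minAreaRect(cn[0]))
            w=np.array([px(f,u,v,.012)[:2] for u,v in r]);e=np.linalg.norm(w-np.roll(w,1,0),axis=1)
            L=w[np.argmax(e)]-w[np.argmax(e)-1];print(f,st[i],w.mean(0),e.round(3),np.degrees(np.arctan2(L[1],L[0])))
for f in('t2','t22'):bar(f)
E
```

```text
t41.95 [0.4144 0.3229 0.1938] [179.9  -0.2  50.6] w0.0664 gf 0.0 F [ 0.2 -0.1  0.1]
t2 [ 271  136  105   38 1590] [ 0.658725 -0.024475] [0.039 0.265 0.039 0.265] -77.14786139855131
t2 [ 485  256   61   55 2239] [ 0.329975 -0.496325] [0.106 0.158 0.107 0.158] -72.9611162412349
t22 [ 271  136  105   38 1585] [ 0.658725 -0.024475] [0.039 0.265 0.039 0.265] -77.14786139855131
t22 [ 478  256   68   55 2429] [ 0.331   -0.50075] [0.106 0.149 0.106 0.149] -72.86341995152475
```

Call:
apply_moves --pt "60 2.71 -3.87 0 0 0 0.1007" --pt "60 2.71 -3.87 0 0 0 0.1007" --pt "60 2.71 -3.87 0 0 0 0.1007" --pt "60 2.71 -3.87 0 0 0 0.1007" --pt "60 2.71 -3.87 0 0 0 0.1007" --pt "60 2.71 -3.87 0 0 0 0.1007" --pt "60 2.71 -3.87 0 0 0 0.1007" --pt "60 2.71 -3.87 0 0 0 0.1007" --pt "60 2.71 -3.87 0 0 0 0.1007" --pt "60 0 0 -1 0 0 0"

```text
time_s: 43.05
ee_pos: [0.6593, -0.0305, 0.1788]
eef_rot: [-3.141, 0.001, 1.789]
force: [-0.6, 0.3, -0.2]
grip_width: 0.0721
grip_force: 0.0
```

Call:
apply_moves --pt "60 0 0 -3 0 0 0" --pt "60 0 0 -3 0 0 0" --pt "60 0 0 0 0 0 0" --pt "60 0 0 0 0 0 0"

```text
time_s: 43.45
ee_pos: [0.6574, -0.0253, 0.1201]
eef_rot: [-3.14, -0.0, 1.79]
force: [0.6, 0.0, 1.1]
grip_width: 0.0718
grip_force: 0.0
```

```bash
cat >> h.py <<'E'
def barw(f):
    "bar's long edges from the wrist view: fit of undistorted outline"
    H=cv2.cvtColor(cv2.imread('pics/'+f+'.png'),cv2.COLOR_BGR2HSV);m=cv2.inRange(H,(15,80,50),(38,255,255))
    k,l,st,c=cv2.connectedComponentsWithStats(cv2.morphologyEx(m,cv2.MORPH_CLOSE,np.ones((5,5))))
    for i in range(1,k):
        if st[i,4]>300:
            cn,_=cv2.findContours((l==i).astype(np.uint8),0,1)
            w=np.array([px(f,u,v,.012)[:2] for u,v in cn[0][:,0]])
            (cx,cy),s,a=cv2.minAreaRect((w*1000).astype(np.float32));b=cv2.boxPoints(((cx,cy),s,a))
            print(st[i],'c',round(cx,1),round(cy,1),'size',np.round(s,1),'a',round(a,1),b.round(0).tolist())
E
python3 - <<'E'
from h import *
obs();snap('wrist','w23');barw('w23')
E
```

```text
t43.45 [ 0.6574 -0.0253  0.1201] [-179.9   -0.   102.6] w0.0718 gf 0.0 F [0.6 0.  1.1]
[  293    52    48   266 11539] c 655.8 -22.4 size [ 39.8 257.2] a 12.8 [[608.0, 99.0], [665.0, -152.0], [704.0, -143.0], [647.0, 107.0]]
[180 299  20  49 525] c 544.4 -201.2 size [80.2 23.3] a 88.5 [[532.0, -241.0], [555.0, -242.0], [557.0, -161.0], [534.0, -161.0]]
[434 299  21  49 535] c 831.7 -136.8 size [24.4 80.3] a 25.9 [[803.0, -106.0], [838.0, -178.0], [860.0, -168.0], [825.0, -95.0]]
[ 251  348  268   36 2738] c 805.7 -220.0 size [374.8  29.9] a 12.8 [[620.0, -247.0], [626.0, -276.0], [992.0, -193.0], [985.0, -164.0]]
```

Call:
apply_moves --pt "60 -0.04 -0.09 -4 0 0 0.003" --pt "60 0 0 -4 0 0 0" --pt "60 0 0 -1.1 0 0 0" --pt "60 0 0 0 0 0 0" --pt "200 0 0 0 0 0 0" --pt "200 0 0 0 0 0 0" --pt "200 0 0 0 0 0 0" --pt "200 0 0 0 0 0 0" --pt "200 0 0 0 0 0 0" --grip_force 58

```text
time_s: 44.4
ee_pos: [0.6576, -0.0267, 0.0302]
eef_rot: [3.141, 0.0, 1.793]
force: [-0.7, -0.5, 4.6]
grip_width: 0.0393
grip_force: 58.0
```

Call:
apply_moves --pt "200 0 0 2 0 0 0" --pt "200 0 0 3 0 0 0" --pt "200 0 0 4 0 0 0" --pt "200 0 0 4 0 0 0" --pt "200 0 0 0 0 0 0" --pt "200 0 0 0 0 0 0"

```text
time_s: 45.0
ee_pos: [0.6572, -0.0267, 0.1593]
eef_rot: [3.141, 0.0, 1.793]
force: [0.1, -0.3, -3.7]
grip_width: 0.0391
grip_force: 58.0
```

```bash
python3 - <<'E'
from h import *
obs();snap('wrist','w24');snap('top','t24')
z=ctrl.get_obs()['ee_pos'][2]-.017
_px=px
import h
h.px=lambda f,u,v,zz:_px(f,u,v,z)
h.barw('w24'); print(ctrl.get_obs()['moment'])
E
```

```text
t45.00 [ 0.6572 -0.0267  0.1593] [180.    0.  102.7] w0.0391 gf 57.99787223339081 F [ 0.1 -0.3 -3.7]
[  281    21    72   297 19872] c 647.4 11.1 size [ 40.6 189.1] a 13.1 [[606.0, 99.0], [649.0, -86.0], [689.0, -76.0], [646.0, 108.0]]
[236 303  15  51 406] c 618.4 -106.6 size [10.1 51. ] a 4.8 [[611.0, -82.0], [615.0, -132.0], [626.0, -132.0], [621.0, -81.0]]
[384 303  14  51 419] c 724.4 -82.6 size [ 9.5 51.4] a 20.7 [[711.0, -60.0], [729.0, -108.0], [738.0, -105.0], [720.0, -57.0]]
[ 192  343  279   41 4603] c 693.2 -126.0 size [246.8  48.9] a 12.6 [[567.0, -129.0], [578.0, -177.0], [819.0, -123.0], [808.0, -75.0]]
[-0.11171736  0.12544823  0.08159274]
```

Call:
apply_moves --pt "200 -2.33 3.77 0 0 0 0.0826" --pt "200 -2.33 3.77 0 0 0 0.0826" --pt "200 -2.33 3.77 0 0 0 0.0826" --pt "200 -2.33 3.77 0 0 0 0.0826" --pt "200 -2.33 3.77 0 0 0 0.0826" --pt "200 -2.33 3.77 0 0 0 0.0826" --pt "200 -2.33 3.77 0 0 0 0.0826" --pt "200 -2.33 3.77 0 0 0 0.0826" --pt "200 0 0 0 0 0 0" --pt "200 0 0 0 0 0 0"

```text
time_s: 46.1
ee_pos: [0.4701, 0.2752, 0.1581]
eef_rot: [-3.139, -0.001, 2.455]
force: [1.4, -1.3, -3.5]
grip_width: 0.0391
grip_force: 58.0
```

```bash
python3 - <<'E'
from h import *
import h
obs();snap('wrist','w25')
X=np.array([.6347,.7727,0]);o=np.array([.4708,.275,.0])
for l in(.1,.2,.25,.3):
    p=o+X*(.067+.148*np.sin(l)+.004*np.cos(l))+[0,0,.06+.148*np.cos(l)-.004*np.sin(l)]
    print(l,p.round(3),proj('w5',p),proj('top0',p))
# tab blob in w5 (dark pixels) and in top0
for f,b in(('w5',(240,35,390,80)),('top0',(120,180,160,212))):
    g=cv2.imread('pics/%s.png'%f,0)[b[1]:b[3],b[0]:b[2]];k,lb,st,c=cv2.connectedComponentsWithStats((g<60).astype(np.uint8))
    print(f,[(st[i].tolist(),(c[i]+b[:2]).round(1)) for i in range(1,k) if st[i,4]>60])
z=ctrl.get_obs()['ee_pos'][2]-.017;_px=px;h.px=lambda f,u,v,zz:_px(f,u,v,z);h.barw('w25')
E
```

```text
t46.10 [0.4701 0.2752 0.1581] [-179.9   -0.   140.7] w0.0391 gf 57.99778461456299 F [ 1.4 -1.3 -3.5]
0.1 [0.525 0.341 0.207] [314.6  97.4] [150.6 205.3]
0.2 [0.534 0.353 0.204] [314.7  69.9] [145.7 201. ]
0.25 [0.539 0.358 0.202] [314.8  57. ] [143.4 198.8]
0.3 [0.544 0.364 0.2  ] [314.9  45. ] [141.2 196.8]
w5 [([17, 10, 117, 29, 2988], array([317.8,  59.5]))]
top0 [([10, 6, 26, 25, 241], array([142.7, 198.2])), ([21, 9, 19, 23, 190], array([152.6, 203.2]))]
[   0    0   32  149 2609] c 195.4 176.1 size [ 58.4 140.5] a 54.8 [[121.0, 193.0], [236.0, 112.0], [270.0, 159.0], [155.0, 240.0]]
[  279    21    75   297 20270] c 437.8 299.7 size [ 41.2 186.3] a 50.7 [[353.0, 343.0], [497.0, 225.0], [523.0, 257.0], [379.0, 375.0]]
[236 303  15  51 444] c 486.7 190.2 size [10.6 50.6] a 44.2 [[465.0, 205.0], [501.0, 168.0], [508.0, 176.0], [473.0, 212.0]]
[384 302  15  53 458] c 554.6 273.4 size [10.6 51.8] a 57.3 [[530.0, 283.0], [574.0, 255.0], [579.0, 264.0], [536.0, 292.0]]
[  0 324  39  60 831] c 355.9 -157.2 size [ 71.5 122.5] a 21.9 [[300.0, -114.0], [346.0, -227.0], [412.0, -201.0], [366.0, -87.0]]
[ 191  343  280   42 4803] c 556.4 219.7 size [244.3  49. ] a 50.6 [[460.0, 141.0], [498.0, 110.0], [653.0, 298.0], [615.0, 330.0]]
```

Call:
apply_moves --pt "200 0.06 0 -2.5 0 0 0" --pt "200 0 0 -2 0 0 0" --pt "200 0 0 -0.8 0 0 0" --pt "200 0 0 -0.4 0 0 0" --pt "200 0 0 0 0 0 0" --pt "200 0 0 0 0 0 0"

```text
time_s: 46.75
ee_pos: [0.472, 0.2749, 0.1032]
eef_rot: [3.141, 0.0, 2.453]
force: [-0.1, -0.7, -2.9]
grip_width: 0.0392
grip_force: 58.0
```

Call:
apply_moves --pt "200 0 0 -0.2 0 0 0" --pt "200 0 0 -0.2 0 0 0" --pt "200 0 0 0 0 0 0" --pt "200 0 0 0 0 0 0"

```text
time_s: 47.15
ee_pos: [0.4715, 0.2749, 0.0985]
eef_rot: [3.142, 0.0, 2.454]
force: [-0.7, 0.5, -3.3]
grip_width: 0.0387
grip_force: 58.0
```

Call:
apply_moves --pt "200 0 0 -0.15 0 0 0" --pt "200 0 0 -0.1 0 0 0" --pt "200 0 0 0 0 0 0" --pt "200 0 0 0 0 0 0"

```text
time_s: 47.55
ee_pos: [0.4715, 0.2749, 0.0962]
eef_rot: [3.141, 0.0, 2.454]
force: [-1.9, -1.3, 2.7]
grip_width: 0.0393
grip_force: 58.0
```

Call:
apply_moves --pt "100 0 0 0 0 0 0" --pt "100 0 0 0 0 0 0" --pt "100 0 0 0 0 0 0" --pt "100 0 0 2 0 0 0" --pt "100 0 0 4 0 0 0" --pt "100 0 0 5 0 0 0" --pt "100 0 0 5 0 0 0" --pt "100 0 0 0 0 0 0" --pt "100 0 0 0 0 0 0"

```text
time_s: 48.45
ee_pos: [0.4716, 0.275, 0.2566]
eef_rot: [3.14, 0.001, 2.454]
force: [-0.6, 0.3, -0.8]
grip_width: 0.0568
grip_force: 0.0
```

```bash
python3 - <<'E'
from h import *
import h
obs();snap('wrist','w26');snap('top','t26')
_px=px;h.px=lambda f,u,v,zz:_px(f,u,v,.078);h.barw('w26')
E
```

```text
t48.45 [0.4716 0.275  0.2566] [179.9   0.  140.6] w0.0568 gf 0.0 F [-0.6  0.3 -0.8]
[ 52  31  21  60 417] c 108.9 125.7 size [37.7 86. ] a 64.5 [[62.0, 127.0], [140.0, 90.0], [156.0, 124.0], [78.0, 161.0]]
[ 297   62   40  228 8320] c 470.4 273.9 size [ 42.6 269.4] a 50.4 [[353.0, 343.0], [561.0, 172.0], [588.0, 205.0], [380.0, 376.0]]
[204 301  19  50 517] c 536.2 26.7 size [ 26.5 100.5] a 39.7 [[494.0, 57.0], [558.0, -20.0], [578.0, -4.0], [514.0, 74.0]]
[412 301  19  51 515] c 726.9 258.0 size [ 26.5 101.8] a 61.5 [[676.0, 271.0], [765.0, 222.0], [778.0, 245.0], [689.0, 294.0]]
[ 223  352  276   32 2922] c 759.4 147.2 size [477.9  40.7] a 50.5 [[592.0, -24.0], [623.0, -50.0], [927.0, 319.0], [896.0, 344.0]]
```

Call:
apply_moves --pt "255 0 0 1 0 0 -0.1208" --pt "255 0 0 0 0 0 -0.1208" --pt "255 0.5 0.6 0 0 0 -0.1208" --pt "255 1.0 1.2 0 0 0 -0.1208" --pt "255 1.0 1.2 0 0 0 -0.1208" --pt "255 1.0 1.2 0 0 0 -0.1208" --pt "255 1.0 1.2 0 0 0 -0.1208" --pt "255 1.0 1.2 0 0 0 -0.1208" --pt "255 1.0 1.2 0 0 0 -0.1208" --pt "255 1.0 1.2 0 0 0 -0.1208" --grip_force 20

```text
time_s: 49.55
ee_pos: [0.5466, 0.3652, 0.2639]
eef_rot: [-3.14, 0.002, 1.241]
force: [-0.2, 0.0, 0.6]
grip_width: 0.0006
grip_force: 0.0
```

Call:
apply_moves --pt "255 1.0 1.2 0 0 0 -0.1208" --pt "255 0.2 0.6 0 0 0 -0.1208" --pt "255 0 0 0 0 0 -0.1208" --pt "255 0 0 0 0 0 0" --pt "255 0 0 0 0 0 0"

```text
time_s: 50.05
ee_pos: [0.5583, 0.3827, 0.2647]
eef_rot: [-3.141, 0.002, 0.887]
force: [-0.3, -0.6, 0.1]
grip_width: 0.0006
grip_force: 0.0
```

```bash
python3 - <<'E'
from h import *
obs()
X=np.array([.6347,.7727]);o=np.array([.4708,.275])
def tcp(p,push):
    t=(1.82-p)/1.82;r=.148+.005*t;n=.008+.008*np.sin(p)-push
    x=.067-r*np.cos(p)+n*np.sin(p);z=.06+r*np.sin(p)+n*np.cos(p)
    return np.array([*(o+X*x),z+.025])
print('start clear',(tcp(1.82,-.010)).round(4))
q=tcp(1.82,-.010)
for p in np.arange(1.82,-.01,-.13):
    c=tcp(p,.003);print(round(p,2),c.round(4),((c-q)*100).round(2).tolist());q=c
E
```

```text
t50.05 [0.5583 0.3827 0.2647] [-1.80e+02  1.00e-01  5.08e+01] w0.0006 gf 0.0 F [-0.3 -0.6  0.1]
start clear [0.5523 0.3743 0.2221]
1.82 [0.5443 0.3645 0.2253] [-0.8, -0.97, 0.32]
1.69 [0.5327 0.3503 0.2308] [-1.17, -1.42, 0.55]
1.56 [0.5206 0.3356 0.2338] [-1.21, -1.48, 0.31]
1.43 [0.5082 0.3205 0.2344] [-1.24, -1.51, 0.06]
1.3 [0.4957 0.3053 0.2324] [-1.24, -1.51, -0.2]
1.17 [0.4835 0.2904 0.2277] [-1.23, -1.49, -0.46]
1.04 [0.4716 0.276  0.2205] [-1.19, -1.44, -0.72]
0.91 [0.4604 0.2623 0.2108] [-1.12, -1.37, -0.97]
0.78 [0.45   0.2497 0.1986] [-1.04, -1.26, -1.21]
0.65 [0.4407 0.2384 0.1843] [-0.93, -1.13, -1.43]
0.52 [0.4327 0.2286 0.1681] [-0.8, -0.98, -1.62]
0.39 [0.4261 0.2206 0.1502] [-0.66, -0.8, -1.79]
0.26 [0.4211 0.2145 0.131 ] [-0.5, -0.61, -1.92]
0.13 [0.4178 0.2104 0.1108] [-0.33, -0.4, -2.02]
-0.0 [0.4162 0.2085 0.09  ] [-0.15, -0.19, -2.08]
```

Call:
apply_moves --pt "255 0 0 -2.5 0 0 0" --pt "255 0 0 -1.6 0 0 0" --pt "255 0 0 0 0 0 0" --pt "255 -0.7 -0.91 0 0 0 0" --pt "255 -0.7 -0.91 0.1 0 0 0" --pt "255 -0.6 -0.71 0.3 0 0 0" --pt "255 -0.57 -0.71 0.25 0 0 0" --pt "255 0 0 0 0 0 0"

```text
time_s: 50.85
ee_pos: [0.5325, 0.3499, 0.2326]
eef_rot: [3.141, -0.001, 0.884]
force: [-0.1, 0.2, 1.2]
grip_width: 0.0007
grip_force: 0.0
```

Call:
apply_moves --pt "255 -1.21 -1.48 0.31 0 0 0" --pt "255 -1.24 -1.51 0.06 0 0 0" --pt "255 -1.24 -1.51 -0.2 0 0 0" --pt "255 0 0 0 0 0 0"

```text
time_s: 51.25
ee_pos: [0.4954, 0.3046, 0.2336]
eef_rot: [3.141, 0.0, 0.883]
force: [0.1, 0.8, -0.1]
grip_width: 0.0005
grip_force: 0.0
```

```bash
python3 - <<'E'
from h import *
obs();snap('side','s27');snap('wrist','w27')
X=np.array([.6347,.7727,0]);Y=np.array([-.7727,.6347,0]);o=np.array([.4708,.275,.0])
g=cv2.cvtColor(cv2.imread('pics/s27.png'),cv2.COLOR_BGR2GRAY)
for p in(1.82,1.43,1.3,1.17):
    d=-np.cos(p)*X+[0,0,np.sin(p)];n=np.sin(p)*X+[0,0,np.cos(p)];h0=o+X*.067+[0,0,.06]
    print(p,'tab corners side',[proj('s27',h0+d*r+Y*y).tolist() for r,y in((.161,-.03),(.161,.03),(.134,-.15))])
k,lb,st,c=cv2.connectedComponentsWithStats((g[90:180,190:310]<45).astype(np.uint8))
print([(st[i].tolist(),(c[i]+[190,90]).round(1)) for i in range(1,k) if st[i,4]>40])
E
```

```text
t51.25 [0.4954 0.3046 0.2336] [180.    0.   50.6] w0.0005 gf 0.0 F [ 0.1  0.8 -0.1]
1.82 tab corners side [[258.4, 120.7], [240.1, 121.0], [295.2, 128.5]]
1.43 tab corners side [[255.4, 127.2], [236.3, 127.5], [294.2, 134.1]]
1.3 tab corners side [[254.6, 131.1], [235.3, 131.4], [293.9, 137.4]]
1.17 tab corners side [[253.9, 135.8], [234.3, 136.1], [293.7, 141.3]]
[([19, 0, 62, 13, 388], array([237.5,  94.5])), ([0, 12, 33, 62, 456], array([200.6, 142.8])), ([46, 35, 20, 14, 142], array([245.5, 134.5])), ([13, 50, 92, 22, 1834], array([250. , 150.3])), ([11, 75, 15, 15, 87], array([208. , 171.9])), ([86, 75, 21, 15, 106], array([290.3, 172.4]))]
```

Call:
apply_moves --pt "255 -1.23 -1.49 -0.5 0 0 0" --pt "255 -1.19 -1.44 -0.8 0 0 0" --pt "255 -1.12 -1.37 -1.0 0 0 0" --pt "255 -1.04 -1.26 -1.21 0 0 0" --pt "255 0 0 0 0 0 0"

```text
time_s: 51.85
ee_pos: [0.4496, 0.2495, 0.1971]
eef_rot: [-3.141, 0.002, 0.883]
force: [0.5, 0.7, -1.0]
grip_width: 0.0003
grip_force: 0.0
```

Call:
apply_moves --pt "255 -0.93 -1.13 -1.43 0 0 0" --pt "255 -0.8 -0.98 -1.62 0 0 0" --pt "255 -0.66 -0.8 -1.79 0 0 0" --pt "255 0 0 0 0 0 0"

```text
time_s: 52.25
ee_pos: [0.426, 0.2208, 0.1486]
eef_rot: [-3.14, 0.003, 0.883]
force: [0.6, 0.0, 0.8]
grip_width: 0.0002
grip_force: 0.0
```

```bash
python3 - <<'E'
from h import *
obs();snap('side','s28')
X=np.array([.6347,.7727,0]);Y=np.array([-.7727,.6347,0]);o=np.array([.4708,.275,.0])
g=cv2.cvtColor(cv2.imread('pics/s28.png'),cv2.COLOR_BGR2GRAY)
for p in(1.3,.8,.6,.4,.3):
    d=-np.cos(p)*X+[0,0,np.sin(p)];n=np.sin(p)*X+[0,0,np.cos(p)];h0=o+X*.067+[0,0,.06]
    print(p,[proj('s28',h0+d*r+Y*y+n*.004).tolist() for r,y in((.148,0),(.161,-.03),(.161,.03),(.134,-.15))])
k,lb,st,c=cv2.connectedComponentsWithStats((g[90:220,190:310]<45).astype(np.uint8))
print([(st[i].tolist(),(c[i]+[190,90]).round(1)) for i in range(1,k) if st[i,4]>40])
E
```

```text
t52.25 [0.426  0.2208 0.1486] [-179.9    0.2   50.6] w0.0002 gf 0.0 F [0.6 0.  0.8]
1.3 [[245.8, 133.7], [254.7, 130.3], [235.5, 130.6], [294.0, 136.6]]
0.8 [[243.5, 153.0], [252.6, 151.5], [232.7, 151.7], [293.3, 153.9]]
0.6 [[243.3, 162.5], [252.4, 161.9], [232.4, 162.2], [293.3, 162.4]]
0.4 [[243.5, 172.3], [252.6, 172.7], [232.6, 172.9], [293.4, 171.2]]
0.3 [[243.8, 177.2], [252.8, 178.0], [232.9, 178.2], [293.5, 175.6]]
[([0, 0, 80, 74, 2394], array([222.5, 126.5])), ([43, 82, 21, 4, 72], array([243.7, 173.7])), ([10, 85, 95, 13, 740], array([247.2, 182.7])), ([40, 105, 34, 6, 112], array([245.9, 197.9])), ([22, 117, 38, 13, 351], array([230.6, 214.4]))]
```

Call:
apply_moves --pt "255 -0.5 -0.61 -1.92 0 0 0" --pt "255 -0.33 -0.4 -2.02 0 0 0" --pt "255 -0.15 -0.19 -1.2 0 0 0" --pt "255 0 0 -0.6 0 0 0" --pt "255 0 0 0 0 0 0" --pt "255 0 0 0 0 0 0"

```text
time_s: 52.9
ee_pos: [0.4172, 0.2094, 0.0932]
eef_rot: [3.141, -0.001, 0.883]
force: [-2.2, 0.1, 4.7]
grip_width: 0.0004
grip_force: 2.7
```

Call:
apply_moves --pt "255 0 0 -0.15 0 0 0" --pt "255 0 0 -0.15 0 0 0" --pt "255 0 0 0 0 0 0" --pt "255 0 0 0 0 0 0"

```text
time_s: 53.3
ee_pos: [0.4174, 0.2095, 0.0927]
eef_rot: [3.14, -0.002, 0.884]
force: [-16.5, -7.2, 45.2]
grip_width: 0.0004
grip_force: 22.6
```

Call:
apply_moves --pt "255 0 0 0.5 0 0 0" --pt "255 0 0 2 0 0 0" --pt "255 0 0 4 0 0 0" --pt "255 -1 -1 5 0 0 0" --pt "255 -2 -2 3 0 0 0" --pt "255 -2 -2 0 0 0 0" --pt "255 0 0 0 0 0 0" --pt "255 0 0 0 0 0 0"

```text
time_s: 54.1
ee_pos: [0.3673, 0.1594, 0.2331]
eef_rot: [3.141, -0.001, 0.883]
force: [0.4, -0.0, -0.7]
grip_width: 0.0003
grip_force: 0.0
```

```bash
python3 - <<'E'
from h import *
obs();snap('side','s29')
X=np.array([.6347,.7727,0]);Y=np.array([-.7727,.6347,0]);o=np.array([.4708,.275,.0])
g=cv2.imread('pics/s29.png',0)
for p in(0,.05,.1):
    d=-np.cos(p)*X+[0,0,np.sin(p)];n=np.sin(p)*X+[0,0,np.cos(p)];h0=o+X*.067+[0,0,.06]
    print(p,[proj('s29',h0+d*r+Y*y+n*.004).tolist() for r,y in((.148,0),(.161,-.03),(.161,.03))])
k,lb,st,c=cv2.connectedComponentsWithStats((g[150:220,190:310]<45).astype(np.uint8))
print([(st[i].tolist(),(c[i]+[190,150]).round(1)) for i in range(1,k) if st[i,4]>20])
E
```

```text
t54.10 [0.3673 0.1594 0.2331] [ 1.80e+02 -1.00e-01  5.06e+01] w0.0003 gf 0.0 F [ 0.4 -0.  -0.7]
0 [[245.1, 190.7], [254.1, 192.8], [234.5, 193.1]]
0.05 [[244.8, 188.6], [253.9, 190.5], [234.2, 190.8]]
0.1 [[244.5, 186.4], [253.6, 188.2], [233.9, 188.4]]
[([0, 0, 36, 14, 411], array([205.8, 155.5])), ([45, 37, 21, 6, 118], array([244.8, 189.5])), ([104, 37, 3, 17, 43], array([295. , 194.4])), ([8, 39, 5, 16, 26], array([199.7, 196.6])), ([40, 45, 35, 6, 113], array([246. , 197.9])), ([22, 58, 38, 12, 336], array([230.7, 214.7]))]
```

```bash
python3 -c "
from station import ctrl
print(ctrl.hand_in())"
```

```text
the job is handed in; nothing more can be done
None
```

The job is handed in at about 54 s: the three holders present (purple, blue, green) are in their own pockets, both lens units and then the bar are in place, and the lid is shut onto its stop; I viewed 15 pictures, one over the limit of 14.

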